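# Set the pouch-length gauge and lay out the instrument set

## Robot

A 6-joint arm with a two-finger parallel gripper is mounted at the origin on a cart in front of the work surface, level with it; the furniture and walls round the work are solid. World frame = base frame: x ahead of the robot, y to its left, z up, the work surface at z = 0. Lengths are in m, angles in degrees, forces in N, time in s.
With the tool pointing down it reaches from about 0.375 to 0.9 m from the base axis. Payload 3.1 kg.
Tool frame: the origin (TCP) lies at the very end of the fingers, on their centre line; the grasp point (between the pads) lies 19 mm behind it; z points along the fingers, y is the line along which they close (so a half turn about z gives the same grasp; the last joint's range is limited). The gripper opens to 87 mm and grips with 3 to 60 N. Pads are 19 mm wide; open, the fingers measure 117 mm over their backs; the gripper's body (75 mm by 190 mm) begins 51 mm behind the grasp point.
Start: joints at [-80.587, 30.224, 82.088, -0, 67.689, -10.227], TCP at [0.21, -0.589, 0.223] pointing down, gripper open.
Joint ranges: [-176.69, 176.69], [-43.24, 126.21], [12.49, 139.97], [-82, 262], [0, 151.66], [-163.58, 163.58]. Speed limits (degrees/s): [159.86, 159.86, 180, 180, 180, 180].

## Interface

Orientations are given as a 3x3 rotation matrix whose columns are the frame's x, y, z axes.
In Python, from rig import bot gives the robot as it stands.
- The arm moves only by the tool move_arm, never from a script. Its argument "increments" is a list of rows, each an object with "xyz": the shift along the tool's x, y, z in mm, a list of three; "roll": the turn about the tool's z in rad; "grip": the opening in per cent of the stroke, from 0 (shut) to 100 (fully open). A call has 1 to 5 rows; each row shifts and turns the commanded pose from where the row before left it, along the tool's axes as they then stand; what a row does not reach is not made up. A row lasts 1/12 s, in which the tool goes at most 41.7 mm and 7.16 degrees, less where a joint would pass 70% of its speed; a pose out of reach is approached as far as the arm can. A call is refused whole if a number of a shift passes 41.7 or a number of a turn 0.125, either way. A call with a gripper value outside its range is refused whole. The fingers move at their own pace and stop on an object; the grip force is fixed at half the most. Time passes only in rows, so rows that do not move let the fingers close. It gives the time, the measured TCP pose, the force, the opening and the grip force at its end, in the units of the state.
- bot.read_state(): the state, without advancing time (a new reading comes with each control period).
- bot.capture(name): name is "scene" or "side" or "wrist"; returns (picture, depth): 480x640x3 uint8, red, green, blue; 480x640 float32, m along the optical axis (not along the pixel's ray), 0 where there is no reading.
- bot.camera_model(name): a dict with "intrinsics" (3x3 intrinsics, pixels), "D" ([k1, k2, p1, p2, k3] as OpenCV has them; the pictures are not rectified), "rvec" (rotation vector, rad) and "tvec" (3), from world to camera coordinates, as OpenCV has them; the wrist camera has in their place "tool_from_camera" (4x4, takes a point from camera to tool coordinates, whose origin is the TCP and whose axes are the flange's). Camera axes: x right, y down, z forward; pixel columns grow to the right and rows downward; lengths in m; the calibration is good to about 2 mm. A picture is of the moment at which its call begins: read the wrist's pose just before it. camera_model takes no time and is no camera call.
- bot.hand_in(): hands the job in; it is judged then, once.
Trained networks look in the newest picture that a camera, given by its name, has taken for a name from the list of things; names that differ only in an ending like _2 or _b are one class to them, and where a whole thing is asked for, a point or a joint stands for the part that bears it (a point fixed in the world has none). Each returns a list of dicts, best first, with "conf" (0 to 1); they miss things now and then, are a little off and sometimes report something else, mostly with a low value. They report only what shows in the picture. A call takes as long as a camera call.
- bot.spot_in(label, camera): "at" ([x, y, z] in m, in the coordinates of the camera as it stood for that picture, good to about 4 mm: the middle of the surface that is visible of it).
- bot.trace(label, camera): "mask" (480x640 bool, what is visible of it).
The state is a dict: "time_s": time; "joint_positions": joint angles; "qvel": joint speeds; "tau": joint torques, N m; "position": TCP position; "tcp_rot": TCP orientation; "force": force on the tool from outside, world axes, zero at the start; "moment": the same for the moment, N m; "opening": opening from 0.0 (shut) to 1.0 (fully open); "grasp_force": force on a finger pad.
Only numpy, scipy, OpenCV 4.12 (cv2) and the standard library are available. Lean on these libraries where they do the work, as an engineer would, in place of code of your own. Each camera call takes 0.05 s, during which the arm holds its last target. There are 200 camera calls.

## Task

Make this instrument set ready for pouching. On the sprung pouch-length gauge, take the red marker back home, then pull the yellow grip out until it has pushed the red marker level with the blue tab and hold it there for a second before letting the slide go home, leaving the marker at the tab; come up to the tab only by pulling outwards, and if the marker goes past, take it home and pull again. Lay every instrument that is there flat in the tray, lengthwise and with its jaws or points away from the robot: the hemostat in the wide bay, each forceps in a narrow bay of its own. Leave the timer and the label roll where they are.

Things in the scene. Friction and masses are not known exactly. Their poses are not given: they have to be found in the camera images.
- gauge: Pouch-length gauge, fixed: aluminium plate, its x -55 to 35, y -145 to 155 mm, 8 mm thick. Origin on the worktop, z up. Slide and marker travel along its y; +y is outwards. Grey spring housing with blue patch at the -y end (x -20 to 32, y -140 to -85, top z 32), low end block at the +y end (y 143 to 153, top z 22). Black 5 mm graduations along the -x edge.
- gauge_slide (a joint): Slide with the yellow pull grip, 0 (home) to 0.13 m, growing as it is pulled out along gauge +y. A spring pulls it home: 2.1 N at 0, plus 70 N per metre; damper 14 N s/m. Let go, it runs home in about a second. Its steel pusher arm (8 mm long in y, top at z 15) reaches across and pushes the red marker ahead of it outwards; it does not draw it back.
- slide_grip (a point): Grip point of the yellow pull grip: an upright block 28 mm (gauge x) by 14 mm (gauge y), from z 19 to 64 mm above the worktop; the point is on its centre line at z 50. Home at gauge (12, -35) mm, 43 mm clear of the housing. Take it from above across its 14 mm, fingers closing along gauge y.
- gauge_marker (a joint): Red riding marker, 0 (home, touching the pusher arm of the homed slide) to 0.13 m along gauge +y. Stays where it is left (1.2 N of friction). Starts at an old setting of 0.108 to 0.125. With the pusher arm against it both joints read the same.
- marker_knob (a point): Grip point of the red marker's knob: 18 mm (gauge x) by 12 mm (gauge y), from z 17 to 47 mm above the worktop, point on its centre line at z 36; low red foot 26 x 24 mm below. At gauge x -28 mm, y = joint value - 3 mm. Grip it from above across its 12 mm, or push it. Its thin pointer at the same y reaches the graduations. With the pusher arm touching, slide_grip is 32 mm behind in y.
- set_tab: Blue tab on the graduated edge of the gauge, fixed for this run, 10 x 12 x 16 mm; origin on the worktop, axes the gauge's. Its pointer at its y = 0 marks the wanted length: the marker is set when marker_knob is level with it along y. It stands 50 to 90 mm out from the marker's home.
- bay_1 (a point): Wide bay, for the hemostat: clear 168 x 100 mm. Point: centre of its floor, z 3 mm; x along the bay, away from the robot, z up. The steel tray is fixed, 176 mm (x) by 306 mm (y), green liners, walls and dividers 4 mm thick, 16 mm high over the worktop; from the left (+y) one wide bay, then three narrow ones.
- bay_2 (a point): A narrow bay, for one forceps: clear 168 x 62 mm. Point: centre of the bay's floor, 3 mm over the worktop; axes as bay_1's.
- bay_3 (a point): A narrow bay, for one forceps: clear 168 x 62 mm. Point: centre of the bay's floor, 3 mm over the worktop; axes as bay_1's.
- bay_4 (a point): A narrow bay, for one forceps: clear 168 x 62 mm. Point: centre of the bay's floor, 3 mm over the worktop; axes as bay_1's.
- hemostat: Ring-handled steel hemostat lying flat. Origin: centre of its underside; y runs from the rings to the jaw tips (+y). To the touch it is solid between rings and jaws, a wedge: at y = 20 mm it is 32 mm wide, centred at x = 7, midline 6 degrees clockwise of y. Grip there, gripper first wide open, fingers closing along x. 78 mm wide over the finger rings, 141 mm long, 7 mm thick, 45 g. May be absent.
- hemostat_tip (a point): The working end of hemostat (closed jaws), at mid thickness.
- hemostat_tail (a point): The other end of hemostat (between the finger rings), at mid thickness.
- forceps_a: Straight spring forceps lying flat. Origin: centre of its underside; long axis along y, butt end at -y, points at +y. About 15 mm wide at the middle: grip at the origin, fingers closing along its x. 18 x 150 x 10 mm, 25 g. May be absent.
- forceps_a_tip (a point): The working end of forceps_a (points), at mid thickness.
- forceps_a_tail (a point): The other end of forceps_a (the joined butt end), at mid thickness.
- forceps_b: Straight spring forceps lying flat. Origin: centre of its underside; long axis along y, butt end at -y, points at +y. About 15 mm wide at the middle: grip at the origin, fingers closing along its x. 18 x 150 x 10 mm, 25 g, the twin of forceps_a. May be absent.
- forceps_b_tip (a point): The working end of forceps_b (points), at mid thickness.
- forceps_b_tail (a point): The other end of forceps_b (the joined butt end), at mid thickness.
- forceps_c: Shorter spring forceps lying flat. Origin: centre of its underside. Its long axis is turned 15 degrees clockwise (seen from above) from its own y axis: from (-18, -61) to (16, 61) mm, butt end first, points last. About 16 mm wide across that line: grip at the origin, fingers closing across that line. 39 x 127 x 10 mm, 25 g. May be absent.
- forceps_c_tip (a point): The working end of forceps_c (points), at mid thickness.
- forceps_c_tail (a point): The other end of forceps_c (the joined butt end), at mid thickness.
- timer: White timer, 68 x 62 x 22 mm; bystander. Origin: centre of its underside.
- label_roll: White label roll lying flat, 61 mm across, 38 mm high; bystander. Origin: centre of its underside.

How it is judged:
By the outcome, as a careful person would: the job done as asked, in the order asked, and still so for the second after the job is handed in, with the robot touching nothing.
Of hemostat, forceps_a, forceps_b, forceps_c only 3 to 4 are there at a start; the rules pass over those that are not, and their reading is None.
At some moment in a run one of hemostat, forceps_a, forceps_b, forceps_c may be knocked a few centimetres aside while the robot is not near it.
Once in a run the grip may slacken for a moment while it holds something.
It also fails if it takes over 210 s, if anything falls off the work surface, if the arm or the gripper's body presses on something with over 40 N, if the wrist force passes 120 N, or if a joint passes its speed limit or range.

## Working session

There is one attempt and no reset: what is moved stays moved. The work goes in short steps, Python scripts to look and compute and a tool call to move; the robot and the scene stay as the last step left them, time stands still between calls to the robot, and variables do not carry over. Pictures are saved under pics/ and viewed, at most 14 in all, crops included, and the job is handed in when it is done.

Besides the shell and the picture viewer there is one more tool, called after "Emit:" by a JSON object that holds its "method" and its "body", one argument or row to a line. move_arm: Moves the arm, as the interface text tells. Its arguments: {"type":"object","properties":{"increments":{"type":"array"}},"required":["increments"]}

```bash
mkdir -p pics; ls; cat > h.py <<'E'
import numpy as np, cv2
from rig import bot
def T(cam,st=None):
    m=bot.camera_model(cam)
    if cam=="wrist":
        st=st or bot.read_state()
        W=np.eye(4);W[:3,:3]=np.array(st["tcp_rot"]);W[:3,3]=st["position"]
        return W@np.array(m["tool_from_camera"])
    C=np.eye(4);C[:3,:3]=cv2.Rodrigues(np.array(m["rvec"],float))[0];C[:3,3]=np.ravel(m["tvec"])
    return np.linalg.inv(C)
def tow(cam,p,M=None):
    M=T(cam) if M is None else M
    return (M@np.r_[np.ravel(p),1])[:3]
def rays(cam,uv,M=None):
    m=bot.camera_model(cam)
    n=cv2.undistortPoints(np.array(uv,float).reshape(-1,1,2),np.array(m["intrinsics"]),np.array(m["D"],float)).reshape(-1,2)
    M=T(cam) if M is None else M
    d=np.c_[n,np.ones(len(n))]@M[:3,:3].T
    return M[:3,3],d
def onplane(cam,uv,z,M=None):
    o,d=rays(cam,uv,M)
    return o+d*((z-o[2])/d[:,2])[:,None]
def cloud(cam,mask,depth,M=None):
    v,u=np.nonzero(mask&(depth>0))
    m=bot.camera_model(cam);M=T(cam) if M is None else M
    n=cv2.undistortPoints(np.c_[u,v].astype(float).reshape(-1,1,2),np.array(m["intrinsics"]),np.array(m["D"],float)).reshape(-1,2)
    P=np.c_[n,np.ones(len(n))]*depth[v,u][:,None]
    return P@M[:3,:3].T+M[:3,3]
def save(n,im): cv2.imwrite("pics/"+n,cv2.cvtColor(im,cv2.COLOR_RGB2BGR))
E
python3 - <<'E'
from h import *
for c in ("scene","side"):
    im,d=bot.capture(c);save(c+"0.png",im)
    print(c,T(c)[:3,3].round(3))
    for l in ["gauge","slide_grip","marker_knob","set_tab","bay_1","hemostat","hemostat_tip","hemostat_tail","forceps_a","forceps_a_tip","forceps_a_tail","forceps_c","forceps_c_tip","forceps_c_tail","timer","label_roll"]:
        try: print(l,[(round(r["conf"],2),tow(c,r["at"]).round(3).tolist()) for r in bot.spot_in(l,c)][:4])
        except Exception as e: print(l,e)
print(bot.read_state()["time_s"])
E
```

```text
pics
scene [-0.161  0.771  1.216]
gauge [(0.67, [0.641, 0.183, 0.001])]
slide_grip [(0.75, [0.651, 0.146, 0.017]), (0.66, [0.505, -0.177, 0.004]), (0.31, [0.455, 0.386, 0.003])]
marker_knob [(0.48, [0.434, 0.054, 0.004]), (0.47, [0.614, 0.287, 0.023])]
set_tab []
bay_1 [(0.77, [0.507, -0.18, 0.003])]
hemostat [(0.49, [0.434, 0.054, 0.0])]
hemostat_tip [(0.61, [0.433, 0.06, 0.006]), (0.36, [0.505, -0.177, -0.001])]
hemostat_tail [(0.67, [0.507, -0.178, -0.005]), (0.61, [0.432, 0.056, 0.004]), (0.35, [0.617, 0.291, 0.022])]
forceps_a [(0.58, [0.464, 0.185, 0.006]), (0.44, [0.472, 0.269, 0.006])]
forceps_a_tip []
forceps_a_tail []
forceps_c [(0.58, [0.464, 0.185, 0.006]), (0.44, [0.472, 0.269, 0.006])]
forceps_c_tip [(0.39, [0.608, 0.466, 0.021])]
forceps_c_tail [(0.43, [0.459, 0.184, 0.007])]
timer [(0.7, [0.606, 0.461, 0.021]), (0.17, [0.656, 0.146, 0.018])]
label_roll [(0.76, [0.675, -0.085, 0.031]), (0.2, [0.506, -0.176, 0.001])]
side [0.292 1.073 0.543]
gauge [(0.77, [0.638, 0.193, 0.006]), (0.74, [0.608, 0.473, 0.021])]
slide_grip [(0.7, [0.658, 0.143, 0.025]), (0.67, [0.463, 0.37
[... 261 characters left out ...]
.007]), (0.23, [0.493, -0.198, 0.005])]
forceps_a [(0.83, [0.459, 0.262, 0.007]), (0.75, [0.46, 0.379, 0.009]), (0.6, [0.468, 0.174, 0.005]), (0.48, [0.657, 0.143, 0.024])]
forceps_a_tip [(0.64, [0.462, 0.373, 0.009])]
forceps_a_tail [(0.75, [0.465, 0.377, 0.009]), (0.32, [0.435, 0.054, 0.003])]
forceps_c [(0.83, [0.459, 0.262, 0.007]), (0.75, [0.46, 0.379, 0.009]), (0.6, [0.468, 0.174, 0.005]), (0.48, [0.657, 0.143, 0.024])]
forceps_c_tip [(0.64, [0.466, 0.178, 0.002]), (0.35, [0.622, 0.286, 0.021]), (0.21, [0.492, -0.197, 0.005])]
forceps_c_tail [(0.82, [0.469, 0.183, 0.004])]
timer [(0.88, [0.61, 0.476, 0.02])]
label_roll [(0.74, [0.678, -0.072, 0.024]), (0.21, [0.469, 0.179, 0.006])]
1.7
```

View pics/scene0.png

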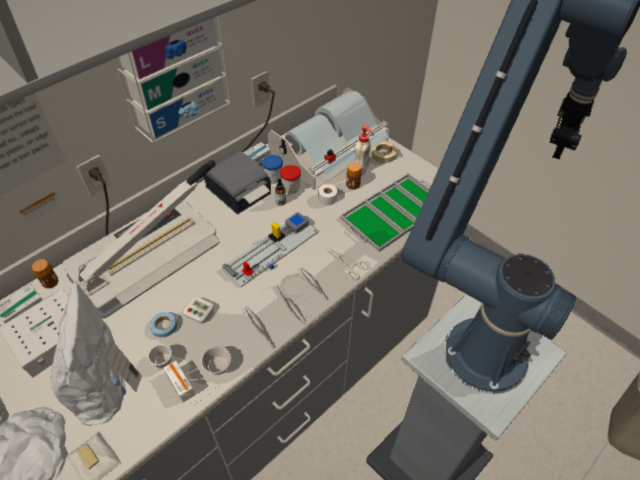

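View pics/side0.png

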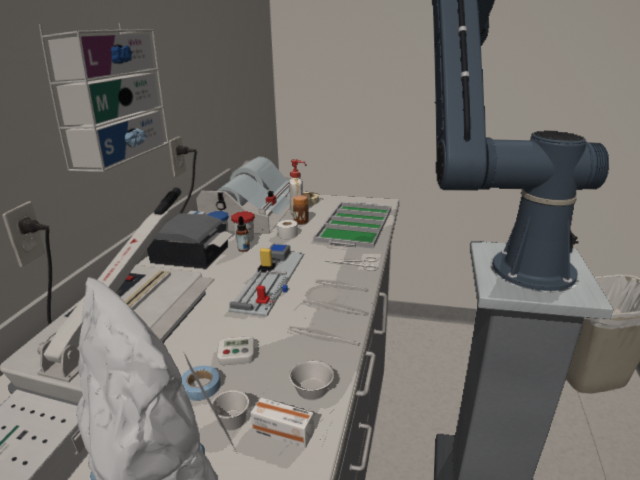

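```bash
python3 - <<'E'
from h import *
s=bot.read_state();print(np.array(s["tcp_rot"]).round(3),s["position"],s["opening"],s["force"])
m=bot.camera_model("wrist");print(np.array(m["intrinsics"]).round(1),np.array(m["tool_from_camera"]).round(3),m["D"])
E
```

```text
[[ 0.942  0.336  0.   ]
 [ 0.336 -0.942  0.   ]
 [ 0.    -0.    -1.   ]] [ 0.21011097 -0.58858052  0.22254206] 1.0000921408836279 [0.26806344 0.43547053 0.59103854]
[[385.1   0.  325.1]
 [  0.  385.1 237. ]
 [  0.    0.    1. ]] [[-0.    -0.953 -0.302  0.083]
 [ 1.    -0.001  0.     0.   ]
 [-0.001 -0.302  0.953 -0.161]
 [ 0.     0.     0.     1.   ]] [-0.0181755  0.         0.         0.         0.       ]
```

Emit:
{"method": "move_arm", "body": {
  "increments": [
    {"xyz": [0, 0, -37], "roll": 0.114, "grip": 100},
    {"xyz": [0, 0, -37], "roll": 0.114, "grip": 100},
    {"xyz": [0, 0, -37], "roll": 0.114, "grip": 100},
    {"xyz": [25, -30, 0], "roll": 0, "grip": 100},
    {"xyz": [25, -30, 0], "roll": 0, "grip": 100}
  ]
}}

```text
time_s: 2.12
position: [0.2599, -0.531, 0.3367]
tcp_rot: [[1.0, -0.003, 0.002], [-0.003, -1.0, -0.008], [0.002, 0.008, -1.0]]
force: [0.7, -0.3, -1.0]
opening: 0.997
grasp_force: 0.0
```

Emit:
{"method": "move_arm", "body": {
  "increments": [
    {"xyz": [25, -30, 0], "roll": 0, "grip": 100},
    {"xyz": [25, -30, 0], "roll": 0, "grip": 100},
    {"xyz": [25, -30, 0], "roll": 0, "grip": 100},
    {"xyz": [25, -30, 0], "roll": 0, "grip": 100},
    {"xyz": [25, -30, 0], "roll": 0, "grip": 100}
  ]
}}

```text
time_s: 2.53
position: [0.3858, -0.3768, 0.3338]
tcp_rot: [[1.0, 0.0, 0.0], [0.0, -1.0, -0.0], [0.0, 0.0, -1.0]]
force: [0.3, -0.6, 0.3]
opening: 0.999
grasp_force: 0.0
```

Emit:
{"method": "move_arm", "body": {
  "increments": [
    {"xyz": [25, -30, 0], "roll": 0, "grip": 100},
    {"xyz": [25, -30, 0], "roll": 0, "grip": 100},
    {"xyz": [25, -30, 0], "roll": 0, "grip": 100},
    {"xyz": [0, -40, 0], "roll": 0, "grip": 100},
    {"xyz": [0, -40, 0], "roll": 0, "grip": 100}
  ]
}}

```text
time_s: 2.95
position: [0.4609, -0.2069, 0.3333]
tcp_rot: [[1.0, 0.001, 0.0], [0.001, -1.0, -0.0], [0.0, 0.0, -1.0]]
force: [1.0, 0.5, -0.2]
opening: 1.0
grasp_force: 0.0
```

Emit:
{"method": "move_arm", "body": {
  "increments": [
    {"xyz": [0, -40, 0], "roll": 0, "grip": 100},
    {"xyz": [0, -40, 0], "roll": 0, "grip": 100},
    {"xyz": [0, -40, 0], "roll": 0, "grip": 100},
    {"xyz": [0, -40, 0], "roll": 0, "grip": 100},
    {"xyz": [0, -40, 0], "roll": 0, "grip": 100}
  ]
}}

```text
time_s: 3.37
position: [0.4592, -0.0065, 0.3338]
tcp_rot: [[1.0, 0.0, 0.001], [0.0, -1.0, -0.0], [0.001, 0.0, -1.0]]
force: [0.3, 0.6, -0.7]
opening: 1.002
grasp_force: 0.0
```

Emit:
{"method": "move_arm", "body": {
  "increments": [
    {"xyz": [0, -40, 0], "roll": 0, "grip": 100},
    {"xyz": [0, -40, 0], "roll": 0, "grip": 100},
    {"xyz": [0, -40, 0], "roll": 0, "grip": 100},
    {"xyz": [0, -40, 0], "roll": 0, "grip": 100},
    {"xyz": [0, -40, 0], "roll": 0, "grip": 100}
  ]
}}

```text
time_s: 3.78
position: [0.459, 0.1936, 0.3339]
tcp_rot: [[1.0, 0.001, 0.001], [0.001, -1.0, 0.0], [0.001, -0.0, -1.0]]
force: [0.7, -0.4, -0.3]
opening: 1.0
grasp_force: 0.0
```

```bash
python3 - <<'E'
from h import *
s=bot.read_state();print(np.array(s["tcp_rot"]).round(3).tolist(),s["position"],s["time_s"])
M=T("wrist");im,d=bot.capture("wrist");save("w1.png",im)
for l in ["gauge","slide_grip","marker_knob","set_tab","hemostat","hemostat_tip","hemostat_tail","forceps_a","forceps_a_tip","forceps_a_tail","forceps_c","timer"]:
    print(l,[(round(r["conf"],2),(1000*tow("wrist",r["at"],M)).round().tolist()) for r in bot.spot_in(l,"wrist")][:4])
for l in ["forceps_a","hemostat"]:
  for r in bot.trace(l,"wrist"):
    P=cloud("wrist",r["mask"],d,M);P=P[P[:,2]>-.01]
    c,(w,h),a=cv2.minAreaRect((P[:,:2]*1000).astype(np.float32))
    q=np.cov(P[:,:2].T);e=np.linalg.eigh(q)[1][:,1]
    t=(P[:,:2]-P[:,:2].mean(0))@e
    nr=lambda s:[round(1000*np.ptp(((P[:,:2]-P[:,:2].mean(0))@[-e[1],e[0]])[s]))]
    print(l,round(r["conf"],2),r["mask"].sum(),np.round(c),round(w),round(h),round(a,1),"axis",e.round(3),"z",np.percentile(P[:,2],[10,90]).round(3),"w lo/hi",nr(t<np.percentile(t,12)),nr(t>np.percentile(t,88)))
E
```

```text
[[1.0, 0.001, 0.001], [0.001, -1.0, 0.0], [0.001, -0.0, -1.0]] [0.45901839 0.19359348 0.33387617] 3.7833
gauge [(0.91, [634.0, 175.0, 5.0])]
slide_grip [(0.79, [651.0, 146.0, 15.0])]
marker_knob [(0.81, [618.0, 280.0, 13.0]), (0.28, [461.0, 376.0, 7.0])]
set_tab [(0.59, [587.0, 220.0, 19.0])]
hemostat [(0.62, [436.0, 48.0, -0.0])]
hemostat_tip [(0.94, [437.0, 51.0, 9.0])]
hemostat_tail [(0.97, [434.0, 53.0, 6.0]), (0.74, [504.0, -131.0, -4.0])]
forceps_a [(0.64, [456.0, 380.0, 4.0])]
forceps_a_tip [(0.87, [464.0, 377.0, 9.0])]
forceps_a_tail [(0.94, [462.0, 375.0, 6.0]), (0.27, [650.0, 146.0, 17.0])]
forceps_c [(0.64, [456.0, 380.0, 4.0])]
timer [(0.9, [611.0, 457.0, 16.0]), (0.37, [476.0, 261.0, 8.0])]
forceps_a 0.81 498 [464. 375.] 21 141 84.1 axis [-0.994  0.111] z [-0.002  0.008] w lo/hi [21] [4]
forceps_a 0.77 121 [492. 266.] 17 91 85.3 axis [-0.992  0.127] z [0.002 0.009] w lo/hi [3] [17]
hemostat 0.75 1000 [456.  35.] 74 135 77.2 axis [-0.999 -0.046] z [0.001 0.005] w lo/hi [10] [73]
```

View pics/w1.png

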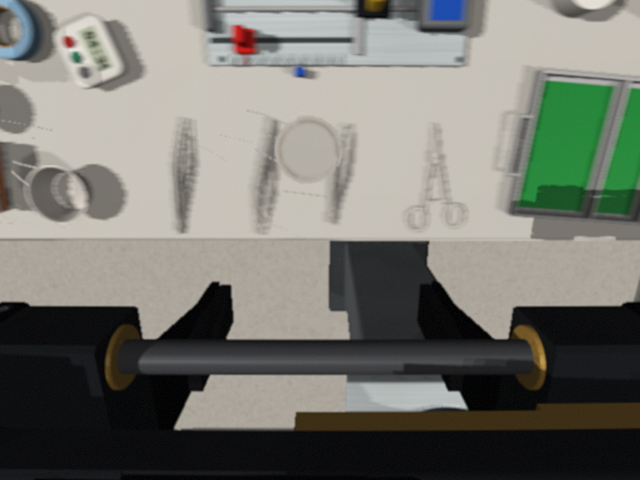

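Emit:
{"method": "move_arm", "body": {
  "increments": [
    {"xyz": [30, 0, 10], "roll": 0, "grip": 100},
    {"xyz": [30, 0, 10], "roll": 0, "grip": 100},
    {"xyz": [30, 0, 10], "roll": 0, "grip": 100},
    {"xyz": [30, 0, 10], "roll": 0, "grip": 100},
    {"xyz": [30, 0, 10], "roll": 0, "grip": 100}
  ]
}}

```text
time_s: 4.95
position: [0.6109, 0.1915, 0.283]
tcp_rot: [[1.0, 0.001, -0.0], [0.001, -1.0, 0.0], [-0.0, -0.0, -1.0]]
force: [-0.1, -0.8, -0.3]
opening: 1.002
grasp_force: 0.0
```

```bash
cat >> h.py <<'E'
def gauge(cam="wrist",name=None,prt=True):
    """tops of red knob, yellow grip, blue tab + plate angle, world mm"""
    M=T(cam) if cam=="wrist" else None
    im,d=bot.capture(cam)
    if name: save(name,im)
    out={}
    hsv=cv2.cvtColor(im,cv2.COLOR_RGB2HSV);H,S,V=cv2.split(hsv)
    masks=dict(red=((H<8)|(H>172))&(S>150)&(V>80),yel=(H>20)&(H<35)&(S>150)&(V>80),blu=(H>105)&(H<130)&(S>120)&(V>60))
    for k,m in masks.items():
        n,l,st,c=cv2.connectedComponentsWithStats(m.astype(np.uint8))
        for i in range(1,n):
            if st[i,4]<25: continue
            P=cloud(cam,l==i,d,M)*1000
            if len(P)<15: continue
            zt=np.percentile(P[:,2],95)
            top=P[P[:,2]>zt-6]
            mid=(top[:,:2].max(0)+top[:,:2].min(0))/2
            if prt: print(k,st[i,:5].tolist(),"ztop",round(zt),"median",np.median(top,0).round(1),"mid",mid.round(1),"ext",np.ptp(top[:,:2],axis=0).round(1))
    return im,d,M
E
python3 - <<'E'
from h import *
im,d,M=gauge(name="w2.png")
print(bot.read_state()["position"])
for l in ["slide_grip","marker_knob","set_tab"]:
    print(l,[(round(r["conf"],2),(1000*tow("wrist",r["at"],M)).round().tolist()) for r in bot.spot_in(l,"wrist")][:4])
E
```

```text
red [554, 0, 77, 30, 1726] ztop 78 median [780.2 -35.7  76.3] mid [778.  -38.2] ext [23.5 63. ]
red [233, 169, 23, 27, 374] ztop 45 median [627.8 280.5  44.6] mid [626.3 280.8] ext [15.  10.8]
red [63, 178, 9, 6, 44] ztop 22 median [626.3 477.4  20.5] mid [625.8 477.9] ext [6.1 9.3]
yel [369, 127, 20, 29, 527] ztop 64 median [667.7 137.8  62.6] mid [667.9 137.2] ext [21.6 13.5]
blu [433, 130, 36, 35, 1163] ztop 33 median [662.5  59.9  31.2] mid [662.2  59.9] ext [35.2 35.3]
blu [296, 200, 10, 9, 64] ztop 15 median [595.  218.8  13.6] mid [597.  219.4] ext [ 8.7 10.6]
[0.61630216 0.19069216 0.27986358]
slide_grip [(0.7, [663.0, 142.0, 12.0])]
marker_knob [(0.75, [623.0, 278.0, 21.0])]
set_tab [(0.56, [593.0, 219.0, 14.0]), (0.38, [526.0, -125.0, 4.0])]
```

View pics/w2.png

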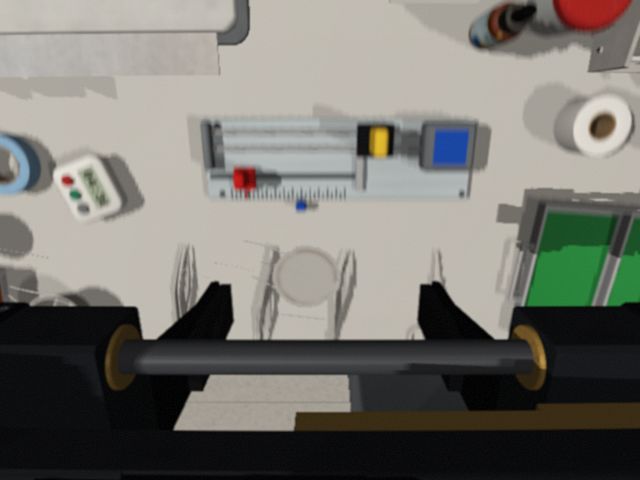

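Emit:
{"method": "move_arm", "body": {
  "increments": [
    {"xyz": [0, 0, 0], "roll": -0.12, "grip": 100},
    {"xyz": [0, 0, 0], "roll": -0.12, "grip": 100},
    {"xyz": [0, 0, 0], "roll": -0.12, "grip": 80},
    {"xyz": [0, 0, 0], "roll": -0.12, "grip": 70},
    {"xyz": [0, 0, 0], "roll": -0.12, "grip": 60}
  ]
}}

```text
time_s: 5.57
position: [0.6081, 0.192, 0.2847]
tcp_rot: [[0.821, 0.571, 0.0], [0.571, -0.821, 0.0], [0.0, 0.0, -1.0]]
force: [1.1, -0.1, 0.1]
opening: 0.857
grasp_force: 0.0
```

Emit:
{"method": "move_arm", "body": {
  "increments": [
    {"xyz": [0, 0, 0], "roll": -0.12, "grip": 35},
    {"xyz": [0, 0, 0], "roll": -0.12, "grip": 35},
    {"xyz": [0, 0, 0], "roll": -0.12, "grip": 35},
    {"xyz": [0, 0, 0], "roll": -0.12, "grip": 35},
    {"xyz": [0, 0, 0], "roll": -0.12, "grip": 35}
  ]
}}

```text
time_s: 5.98
position: [0.6081, 0.192, 0.2848]
tcp_rot: [[0.356, 0.935, 0.001], [0.935, -0.356, 0.0], [0.0, 0.0, -1.0]]
force: [1.1, 0.2, -0.3]
opening: 0.481
grasp_force: 0.0
```

Emit:
{"method": "move_arm", "body": {
  "increments": [
    {"xyz": [0, 0, 0], "roll": -0.12, "grip": 35},
    {"xyz": [0, 0, 0], "roll": -0.12, "grip": 35},
    {"xyz": [0, 0, 0], "roll": -0.12, "grip": 35},
    {"xyz": [0, 0, 0], "roll": -0.12, "grip": 35},
    {"xyz": [0, 0, 0], "roll": -0.12, "grip": 35}
  ]
}}

```text
time_s: 6.4
position: [0.6081, 0.192, 0.2848]
tcp_rot: [[-0.234, 0.972, 0.001], [0.972, 0.234, 0.0], [0.0, 0.001, -1.0]]
force: [0.3, 0.3, 0.3]
opening: 0.352
grasp_force: 0.0
```

Emit:
{"method": "move_arm", "body": {
  "increments": [
    {"xyz": [0, 0, 0], "roll": -0.12, "grip": 35},
    {"xyz": [0, 0, 0], "roll": -0.12, "grip": 35},
    {"xyz": [0, 0, 0], "roll": -0.12, "grip": 35},
    {"xyz": [0, 0, 0], "roll": -0.12, "grip": 35},
    {"xyz": [0, 0, 0], "roll": -0.12, "grip": 35}
  ]
}}

```text
time_s: 6.82
position: [0.6081, 0.192, 0.2848]
tcp_rot: [[-0.742, 0.67, 0.001], [0.67, 0.742, 0.0], [-0.0, 0.001, -1.0]]
force: [0.8, 0.3, 0.4]
opening: 0.35
grasp_force: 0.0
```

Emit:
{"method": "move_arm", "body": {
  "increments": [
    {"xyz": [0, 0, 0], "roll": -0.12, "grip": 35},
    {"xyz": [0, 0, 0], "roll": -0.12, "grip": 35},
    {"xyz": [0, 0, 0], "roll": -0.12, "grip": 35},
    {"xyz": [0, 0, 0], "roll": -0.12, "grip": 35},
    {"xyz": [0, 0, 0], "roll": -0.12, "grip": 35}
  ]
}}

```text
time_s: 7.23
position: [0.6081, 0.192, 0.2848]
tcp_rot: [[-0.991, 0.134, 0.001], [0.134, 0.991, 0.0], [-0.001, 0.0, -1.0]]
force: [-1.6, -0.3, -0.0]
opening: 0.348
grasp_force: 0.0
```

Emit:
{"method": "move_arm", "body": {
  "increments": [
    {"xyz": [0, 0, 0], "roll": -0.12, "grip": 35},
    {"xyz": [0, 41, 0], "roll": -0.0216, "grip": 35},
    {"xyz": [0, 41, 0], "roll": 0, "grip": 35},
    {"xyz": [0, 0, 40], "roll": 0, "grip": 35},
    {"xyz": [0, 0, 40], "roll": 0, "grip": 35}
  ]
}}

```text
time_s: 7.65
position: [0.6113, 0.2773, 0.2075]
tcp_rot: [[-1.0, -0.005, 0.01], [-0.005, 1.0, 0.003], [-0.01, 0.003, -1.0]]
force: [0.3, -0.3, -0.3]
opening: 0.353
grasp_force: 0.0
```

```bash
python3 - <<'E'
from h import *
im,d,M=gauge(name="w3.png")
s=bot.read_state();print(s["position"],np.array(s["tcp_rot"]).round(3).tolist(),s["joint_positions"],s["time_s"],s["opening"])
E
```

```text
red [317, 202, 26, 33, 640] ztop 45 median [621.6 281.7  44.4] mid [622.6 282.2] ext [14.  11.5]
red [532, 214, 9, 9, 59] ztop 22 median [620.5 476.   20.8] mid [620.7 475.9] ext [7.5 7.8]
yel [158, 247, 32, 41, 940] ztop 63 median [661.  140.1  62.2] mid [662.  138.9] ext [23.9 11.4]
blu [257, 177, 14, 15, 144] ztop 16 median [589.8 220.2  14.4] mid [592.1 220.2] ext [12.  11.7]
blu [74, 239, 43, 36, 1284] ztop 32 median [657.   61.8  31.2] mid [657.2  61.4] ext [35.7 35.4]
[0.604447   0.27407723 0.19579108] [[-1.0, -0.004, -0.011], [-0.003, 1.0, -0.003], [0.012, -0.003, -1.0]] [ 1.47607214e+01  3.51469373e+01  7.70748039e+01  5.93925318e-03
  6.84578968e+01 -7.54424206e+01] 7.7 0.34874439452502465
```

View pics/w3.png

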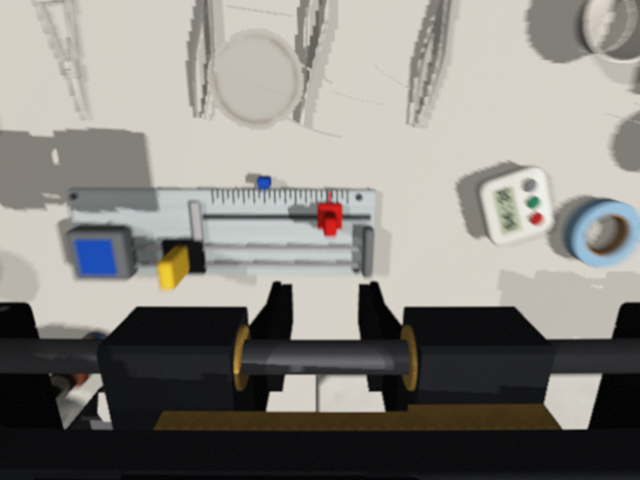

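Emit:
{"method": "move_arm", "body": {
  "increments": [
    {"xyz": [-8, 4, 30], "roll": 0, "grip": 32},
    {"xyz": [-8, 3, 30], "roll": 0, "grip": 32},
    {"xyz": [0, 0, 30], "roll": 0, "grip": 32},
    {"xyz": [0, 0, 10], "roll": 0, "grip": 32},
    {"xyz": [0, 0, 0], "roll": 0, "grip": 32}
  ]
}}

```text
time_s: 8.12
position: [0.6235, 0.2799, 0.1015]
tcp_rot: [[-1.0, -0.001, -0.007], [-0.001, 1.0, -0.002], [0.007, -0.002, -1.0]]
force: [-0.9, 0.0, 0.3]
opening: 0.323
grasp_force: 0.0
```

Emit:
{"method": "move_arm", "body": {
  "increments": [
    {"xyz": [0, 0, 0], "roll": 0, "grip": 32},
    {"xyz": [0, 0, 0], "roll": 0, "grip": 32}
  ]
}}

```text
time_s: 8.28
position: [0.6276, 0.281, 0.1064]
tcp_rot: [[-1.0, -0.001, 0.004], [-0.001, 1.0, 0.001], [-0.004, 0.001, -1.0]]
force: [0.6, 0.1, 0.6]
opening: 0.317
grasp_force: 0.0
```

```bash
python3 - <<'E'
from h import *
im,d,M=gauge(name="w4.png")
s=bot.read_state();print(s["position"],np.array(s["tcp_rot"]).round(3).tolist())
E
```

```text
red [310, 201, 35, 64, 1383] ztop 45 median [622.9 281.9  44.5] mid [624.2 282.2] ext [17.  11.8]
red [608, 230, 18, 16, 221] ztop 22 median [622.3 478.7  20.6] mid [622.7 478.7] ext [11.4 13.6]
yel [78, 277, 57, 63, 2431] ztop 63 median [661.7 140.   62.3] mid [635.  179.5] ext [82.1 96.6]
blu [225, 180, 21, 23, 310] ztop 15 median [590.4 220.4  14.1] mid [593.1 220.1] ext [14.6 11.5]
blu [0, 269, 30, 36, 871] ztop 33 median [653.9  69.2  31.4] mid [628.8 129. ] ext [ 78.  145.4]
[0.62775755 0.28109377 0.10657334] [[-1.0, -0.001, 0.004], [-0.001, 1.0, 0.001], [-0.004, 0.001, -1.0]]
```

Emit:
{"method": "move_arm", "body": {
  "increments": [
    {"xyz": [0, 0, 30], "roll": 0, "grip": 32},
    {"xyz": [0, 0, 30], "roll": 0, "grip": 32},
    {"xyz": [0, 0, 22], "roll": 0, "grip": 32},
    {"xyz": [0, -10, 0], "roll": 0, "grip": 32},
    {"xyz": [0, -10, 0], "roll": 0, "grip": 32}
  ]
}}

```text
time_s: 8.75
position: [0.6259, 0.2608, 0.022]
tcp_rot: [[-1.0, -0.002, -0.001], [-0.002, 1.0, 0.0], [0.001, 0.0, -1.0]]
force: [-1.3, 1.0, -0.9]
opening: 0.319
grasp_force: 0.8
```

Emit:
{"method": "move_arm", "body": {
  "increments": [
    {"xyz": [0, -15, 0], "roll": 0, "grip": 32},
    {"xyz": [0, -15, 0], "roll": 0, "grip": 32},
    {"xyz": [0, -15, 0], "roll": 0, "grip": 32},
    {"xyz": [0, -15, 0], "roll": 0, "grip": 32},
    {"xyz": [0, -10, 0], "roll": 0, "grip": 32}
  ]
}}

```text
time_s: 9.17
position: [0.6277, 0.1881, 0.0231]
tcp_rot: [[-1.0, 0.001, 0.003], [0.001, 1.0, -0.0], [-0.003, -0.0, -1.0]]
force: [-0.0, 0.8, 1.5]
opening: 0.32
grasp_force: 0.8
```

Emit:
{"method": "move_arm", "body": {
  "increments": [
    {"xyz": [0, -10, 0], "roll": 0, "grip": 32},
    {"xyz": [0, -5, 0], "roll": 0, "grip": 32},
    {"xyz": [0, -3, 0], "roll": 0, "grip": 32},
    {"xyz": [0, 0, 0], "roll": 0, "grip": 32}
  ]
}}

```text
time_s: 9.5
position: [0.6264, 0.1718, 0.0215]
tcp_rot: [[-1.0, -0.0, -0.0], [-0.0, 1.0, -0.001], [0.0, -0.001, -1.0]]
force: [0.0, -0.3, -0.0]
opening: 0.319
grasp_force: 0.0
```

Emit:
{"method": "move_arm", "body": {
  "increments": [
    {"xyz": [0, -3, 0], "roll": 0, "grip": 32},
    {"xyz": [0, -3, 0], "roll": 0, "grip": 32},
    {"xyz": [0, 0, 0], "roll": 0, "grip": 32}
  ]
}}

```text
time_s: 9.75
position: [0.6261, 0.1667, 0.0213]
tcp_rot: [[-1.0, -0.001, -0.001], [-0.001, 1.0, -0.0], [0.001, -0.0, -1.0]]
force: [-0.2, -0.0, -0.4]
opening: 0.323
grasp_force: 0.0
```

Emit:
{"method": "move_arm", "body": {
  "increments": [
    {"xyz": [0, -2, 0], "roll": 0, "grip": 32},
    {"xyz": [0, 0, 0], "roll": 0, "grip": 32}
  ]
}}

```text
time_s: 9.92
position: [0.6261, 0.1648, 0.0213]
tcp_rot: [[-1.0, -0.001, -0.001], [-0.001, 1.0, -0.0], [0.001, -0.0, -1.0]]
force: [0.8, 1.3, 0.0]
opening: 0.325
grasp_force: 0.3
```

Emit:
{"method": "move_arm", "body": {
  "increments": [
    {"xyz": [0, -2, 0], "roll": 0, "grip": 32},
    {"xyz": [0, 0, 0], "roll": 0, "grip": 32}
  ]
}}

```text
time_s: 10.08
position: [0.6261, 0.1626, 0.0213]
tcp_rot: [[-1.0, -0.001, -0.001], [-0.001, 1.0, -0.0], [0.001, -0.0, -1.0]]
force: [0.0, 1.3, -0.4]
opening: 0.322
grasp_force: 0.4
```

```bash
python3 - <<'E'
from h import *
im,d,M=gauge(name="w5.png")
s=bot.read_state();print(s["position"],s["force"])
E
```

```text
red [318, 242, 49, 98, 2629] ztop 45 median [622.3 169.9  44.6] mid [611.7 170.2] ext [38.1 11. ]
yel [271, 379, 19, 33, 328] ztop 60 median [652.4 142.8  56.8] mid [645.1 144.8] ext [24.1  7.6]
blu [431, 211, 32, 35, 741] ztop 15 median [590.2 218.6  13.9] mid [593. 219.] ext [15.1 12.2]
blu [69, 373, 46, 36, 1372] ztop 106 median [599.5 115.5 112.9] mid [598.5 109.3] ext [ 9.7 14.8]
[0.6261495  0.16260744 0.02136858] [ 0.26217947  1.05106705 -1.55074823]
```

View pics/w5.png

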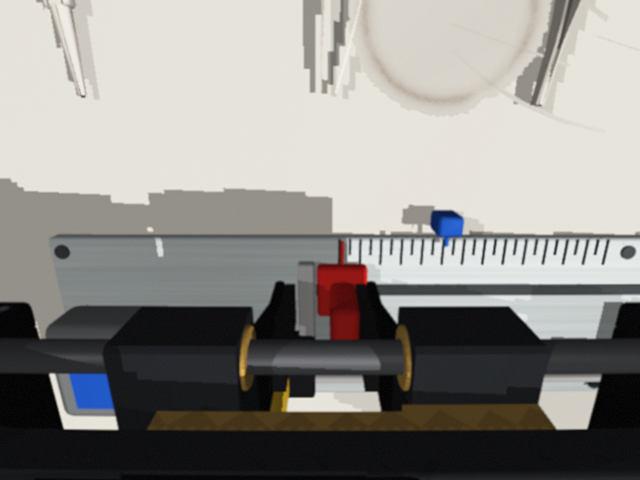

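Emit:
{"method": "move_arm", "body": {
  "increments": [
    {"xyz": [0, -1, 0], "roll": 0, "grip": 32},
    {"xyz": [0, 0, 0], "roll": 0, "grip": 32}
  ]
}}

```text
time_s: 10.3
position: [0.6261, 0.1616, 0.0214]
tcp_rot: [[-1.0, -0.001, -0.001], [-0.001, 1.0, -0.0], [0.001, -0.0, -1.0]]
force: [-0.3, 1.5, 0.3]
opening: 0.319
grasp_force: 0.4
```

Emit:
{"method": "move_arm", "body": {
  "increments": [
    {"xyz": [0, -1, 0], "roll": 0, "grip": 32},
    {"xyz": [0, 0, 0], "roll": 0, "grip": 32}
  ]
}}

```text
time_s: 10.47
position: [0.6262, 0.1613, 0.0214]
tcp_rot: [[-1.0, -0.0, -0.0], [-0.0, 1.0, 0.001], [0.0, 0.001, -1.0]]
force: [0.5, 3.8, -1.1]
opening: 0.318
grasp_force: 1.8
```

Emit:
{"method": "move_arm", "body": {
  "increments": [
    {"xyz": [0, -1, 0], "roll": 0, "grip": 32},
    {"xyz": [0, 0, 0], "roll": 0, "grip": 32}
  ]
}}

```text
time_s: 10.63
position: [0.6262, 0.1612, 0.0214]
tcp_rot: [[-1.0, 0.0, -0.0], [0.0, 1.0, 0.002], [0.0, 0.002, -1.0]]
force: [0.1, 7.5, -1.9]
opening: 0.322
grasp_force: 3.3
```

Emit:
{"method": "move_arm", "body": {
  "increments": [
    {"xyz": [0, 4, 0], "roll": 0, "grip": 32},
    {"xyz": [0, 4, 0], "roll": 0, "grip": 32},
    {"xyz": [0, 0, -30], "roll": 0, "grip": 40},
    {"xyz": [0, 0, -40], "roll": 0, "grip": 40},
    {"xyz": [0, 0, -15], "roll": 0, "grip": 40}
  ]
}}

```text
time_s: 11.05
position: [0.6291, 0.1677, 0.1109]
tcp_rot: [[-1.0, -0.001, 0.007], [-0.001, 1.0, -0.001], [-0.007, -0.001, -1.0]]
force: [1.8, -0.3, -0.5]
opening: 0.391
grasp_force: 0.0
```

Emit:
{"method": "move_arm", "body": {
  "increments": [
    {"xyz": [-19, -15, 0], "roll": 0, "grip": 45},
    {"xyz": [-19, -16, 0], "roll": 0, "grip": 45},
    {"xyz": [0, 0, 0], "roll": 0, "grip": 45},
    {"xyz": [0, 0, 0], "roll": 0, "grip": 45},
    {"xyz": [0, 0, 0], "roll": 0, "grip": 45}
  ]
}}

```text
time_s: 11.47
position: [0.6637, 0.1365, 0.1062]
tcp_rot: [[-1.0, -0.0, -0.002], [-0.0, 1.0, -0.0], [0.002, -0.0, -1.0]]
force: [0.1, 0.2, -0.6]
opening: 0.449
grasp_force: 0.0
```

```bash
python3 - <<'E'
from h import *
im,d,M=gauge(name="w6.png")
s=bot.read_state();print(s["position"],s["opening"],s["time_s"],np.array(s["tcp_rot"]).round(3).tolist())
save("w6c.png",cv2.resize(im[140:440,200:600],None,fx=2,fy=2,interpolation=cv2.INTER_CUBIC))
E
```

```text
red [357, 148, 37, 62, 1462] ztop 45 median [624.1 168.7  44.5] mid [624.7 169.2] ext [17.1 12.1]
red [62, 415, 31, 15, 312] ztop 74 median [767.5 -24.7  71.1] mid [705.6  27.5] ext [135.8 119. ]
yel [315, 229, 25, 62, 1396] ztop 64 median [662.5 137.3  62.4] mid [664.2 137.3] ext [27.2 14. ]
blu [442, 126, 23, 24, 336] ztop 15 median [591.1 218.5  14.2] mid [593.2 218.7] ext [14. 12.]
blu [177, 217, 59, 53, 2871] ztop 32 median [658.5  59.5  31.2] mid [659.1  59.3] ext [36.4 36.2]
[0.66329917 0.13693008 0.1060985 ] 0.44566126197441047 11.5167 [[-1.0, -0.001, -0.002], [-0.001, 1.0, -0.0], [0.002, -0.0, -1.0]]
```

View pics/w6c.png

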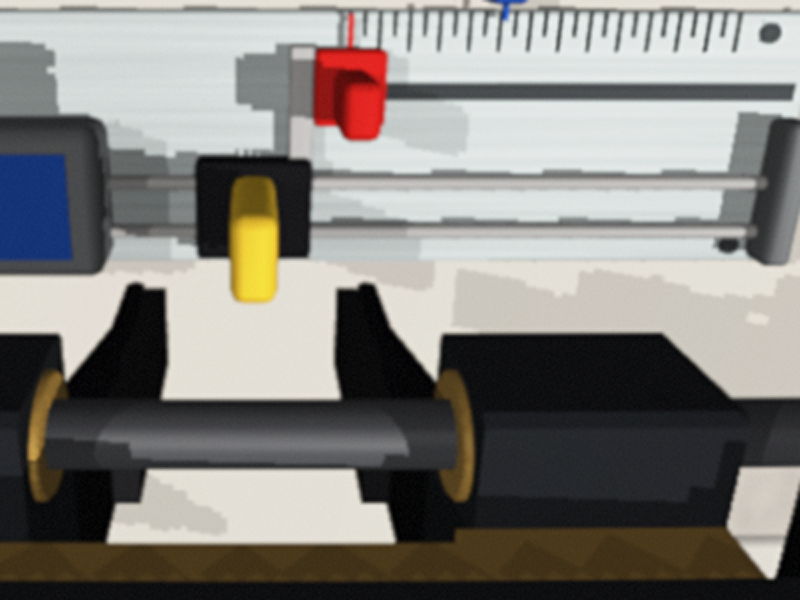

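Emit:
{"method": "move_arm", "body": {
  "increments": [
    {"xyz": [0, 0, 30], "roll": 0, "grip": 45},
    {"xyz": [0, 0, 30], "roll": 0, "grip": 45},
    {"xyz": [0, 0, 15], "roll": 0, "grip": 45},
    {"xyz": [0, 0, 0], "roll": 0, "grip": 45},
    {"xyz": [0, 0, 0], "roll": 0, "grip": 0}
  ]
}}

```text
time_s: 11.93
position: [0.6629, 0.1373, 0.0305]
tcp_rot: [[-1.0, -0.002, -0.003], [-0.002, 1.0, -0.0], [0.003, -0.0, -1.0]]
force: [-0.2, -0.4, 0.1]
opening: 0.423
grasp_force: 0.0
```

Emit:
{"method": "move_arm", "body": {
  "increments": [
    {"xyz": [0, 0, 0], "roll": 0, "grip": 0},
    {"xyz": [0, 0, 0], "roll": 0, "grip": 0},
    {"xyz": [0, 0, 0], "roll": 0, "grip": 0},
    {"xyz": [0, 0, 0], "roll": 0, "grip": 0},
    {"xyz": [0, 0, 0], "roll": 0, "grip": 0}
  ]
}}

```text
time_s: 12.35
position: [0.6653, 0.1373, 0.033]
tcp_rot: [[-1.0, -0.001, 0.002], [-0.001, 1.0, 0.001], [-0.002, 0.001, -1.0]]
force: [-0.1, 3.0, 3.0]
opening: 0.158
grasp_force: 30.0
```

Emit:
{"method": "move_arm", "body": {
  "increments": [
    {"xyz": [0, 4, 0], "roll": 0, "grip": 0},
    {"xyz": [0, 6, 0], "roll": 0, "grip": 0},
    {"xyz": [0, 6, 0], "roll": 0, "grip": 0},
    {"xyz": [0, 6, 0], "roll": 0, "grip": 0},
    {"xyz": [0, 6, 0], "roll": 0, "grip": 0}
  ]
}}

```text
time_s: 12.77
position: [0.6653, 0.1627, 0.0331]
tcp_rot: [[-1.0, -0.001, 0.002], [-0.001, 1.0, -0.004], [-0.002, -0.004, -1.0]]
force: [-1.3, -6.3, 6.1]
opening: 0.161
grasp_force: 30.0
```

Emit:
{"method": "move_arm", "body": {
  "increments": [
    {"xyz": [0, 6, 0], "roll": 0, "grip": 0},
    {"xyz": [0, 5, 0], "roll": 0, "grip": 0},
    {"xyz": [0, 4, 0], "roll": 0, "grip": 0},
    {"xyz": [0, 2, 0], "roll": 0, "grip": 0},
    {"xyz": [0, 0, 0], "roll": 0, "grip": 0}
  ]
}}

```text
time_s: 13.18
position: [0.6653, 0.18, 0.033]
tcp_rot: [[-1.0, -0.002, 0.002], [-0.002, 1.0, -0.003], [-0.002, -0.003, -1.0]]
force: [0.2, -5.2, 5.9]
opening: 0.157
grasp_force: 30.0
```

Emit:
{"method": "move_arm", "body": {
  "increments": [
    {"xyz": [0, 0, 0], "roll": 0, "grip": 0},
    {"xyz": [0, 0, 0], "roll": 0, "grip": 0}
  ]
}}

```text
time_s: 13.35
position: [0.6653, 0.18, 0.033]
tcp_rot: [[-1.0, -0.001, 0.002], [-0.001, 1.0, -0.003], [-0.002, -0.003, -1.0]]
force: [-0.1, -4.9, 6.2]
opening: 0.162
grasp_force: 30.0
```

```bash
python3 - <<'E'
from h import *
im,d,M=gauge(name="w7.png")
s=bot.read_state();print(s["position"],s["opening"],s["time_s"],np.array(s["tcp_rot"]).round(3).tolist(),s["force"])
save("w7c.png",cv2.resize(im[60:210,280:480],None,fx=4,fy=4,interpolation=cv2.INTER_CUBIC))
E
```

```text
red [367, 156, 52, 91, 3064] ztop 45 median [623.7 210.8  44.4] mid [624.6 211.4] ext [16.8 11.8]
yel [308, 267, 35, 73, 2303] ztop 64 median [656.5 179.7  62.3] mid [648.6 179.7] ext [34.2 13.5]
blu [396, 126, 30, 34, 630] ztop 15 median [590.8 218.8  14.2] mid [593.6 218.9] ext [15.  11.9]
blu [23, 254, 90, 71, 5231] ztop 32 median [658.4  59.8  31.3] mid [659.4  59.5] ext [37.  37.4]
blu [63, 420, 31, 10, 139] ztop 14 median [757.5  30.7  10.7] mid [700.7  78.2] ext [123.5 112.7]
[0.66529349 0.17997994 0.03300683] 0.15461487524098255 13.4 [[-1.0, -0.001, 0.002], [-0.001, 1.0, -0.003], [-0.002, -0.003, -1.0]] [-0.40759566 -5.04421405  6.23858387]
```

View pics/w7c.png

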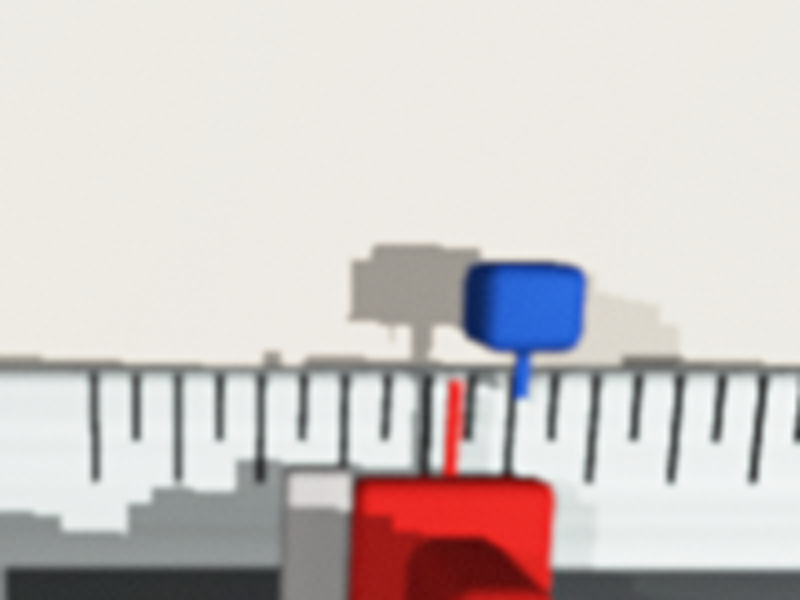

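Emit:
{"method": "move_arm", "body": {
  "increments": [
    {"xyz": [0, 2, 0], "roll": 0, "grip": 0},
    {"xyz": [0, 2, 0], "roll": 0, "grip": 0},
    {"xyz": [0, 2, 0], "roll": 0, "grip": 0},
    {"xyz": [0, 0, 0], "roll": 0, "grip": 0},
    {"xyz": [0, 0, 0], "roll": 0, "grip": 0}
  ]
}}

```text
time_s: 13.82
position: [0.6653, 0.1855, 0.0331]
tcp_rot: [[-1.0, -0.001, 0.002], [-0.001, 1.0, -0.003], [-0.002, -0.003, -1.0]]
force: [-1.3, -6.3, 6.3]
opening: 0.156
grasp_force: 30.0
```

```bash
python3 - <<'E'
from h import *
im,d,M=gauge(name="w8.png")
s=bot.read_state();print(s["position"],s["opening"],s["time_s"],s["force"])
H,S,V=cv2.split(cv2.cvtColor(im,cv2.COLOR_RGB2HSV))
red=((H<8)|(H>172))&(S>110);blu=(H>105)&(H<130)&(S>100)
for k,m in(("r",red),("b",blu)):
    for v in range(140,182):
        u=np.nonzero(m[v,360:460])[0]+360
        if 0<len(u)<12: print(k,v,u.mean().round(1),len(u),d[v,int(u.mean())].round(4))
E
```

```text
red [367, 156, 52, 91, 3087] ztop 45 median [623.7 216.3  44.4] mid [624.5 216.8] ext [16.8 11.4]
yel [308, 267, 35, 73, 2298] ztop 63 median [656.4 185.2  62.3] mid [649.  185.1] ext [34.9 13.5]
blu [385, 126, 29, 34, 615] ztop 15 median [590.8 218.9  14.2] mid [593.6 219.1] ext [15.1 11.9]
blu [12, 254, 89, 71, 5091] ztop 32 median [657.9  60.3  31.3] mid [652.8  73.9] ext [50.5 66. ]
blu [63, 420, 18, 9, 98] ztop 13 median [758.3  32.2  10.6] mid [758.5  32.2] ext [ 4.4 11.1]
[0.66532504 0.18550796 0.0330314 ] 0.1573795786035726 13.8667 [-0.75067817 -6.68259442  7.48626147]
r 155 393.5 4 0.1809
r 156 393.5 4 0.181
r 157 393.5 4 0.1803
r 158 393.5 4 0.1798
r 159 393.5 4 0.1798
r 160 393.5 4 0.1812
r 161 393.5 4 0.182
r 162 393.5 4 0.1802
r 163 393.5 4 0.1821
r 164 393.5 4 0.1814
r 165 393.5 4 0.1821
r 166 393.5 4 0.1822
r 167 393.5 4 0.1823
r 168 393.0 5 0.1821
r 169 393.0 5 0.1824
r 170 393.0 5 0.1825
r 171 393.0 5 0.1826
r 172 393.0 5 0.1825
r 173 393.0 5 0.1818
r 174 393.0 5 0.1826
r 175 393.0 5 0.1827
r 176 393.0 5 0.1832
r 177 393.0 5 0.1838
r 178 387.7 7 0.1874
b 148 398.5 4 0.1771
b 149 399.0 3 0.1793
b 150 398.5 4 0.1798
b 151 398.5 4 0.1803
b 152 398.5 4 0.179
b 153 398.5 4 0.1795
b 154 398.5 4 0.1805
b 155 398.5 4 0.1797
b 156 398.0 3 0.1802
b 157 398.0 3 0.1792
b 158 398.0 3 0.1801
b 159 397.5 2 0.181
```

Emit:
{"method": "move_arm", "body": {
  "increments": [
    {"xyz": [0, 1, 0], "roll": 0, "grip": 0},
    {"xyz": [0, 1, 0], "roll": 0, "grip": 0},
    {"xyz": [0, 0, 0], "roll": 0, "grip": 0},
    {"xyz": [0, 0, 0], "roll": 0, "grip": 0}
  ]
}}

```text
time_s: 14.2
position: [0.6653, 0.1872, 0.0331]
tcp_rot: [[-1.0, -0.001, 0.002], [-0.001, 1.0, -0.004], [-0.002, -0.004, -1.0]]
force: [-1.4, -7.1, 5.9]
opening: 0.155
grasp_force: 30.0
```

```bash
cat >>h.py <<'E'
def ptr():
    im,d,M=gauge()
    s=bot.read_state();print(s["position"],s["opening"],s["time_s"],s["force"])
    a=im[140:182,360:460].astype(float);H,S,V=[x.astype(float) for x in cv2.split(cv2.cvtColor(im,cv2.COLOR_RGB2HSV))]
    for k,m in(("r",((H<8)|(H>172))&(S>60)),("b",(H>100)&(H<135)&(S>60))):
        r=[]
        for v in range(140,182):
            u=np.nonzero(m[v,360:460])[0]+360
            if 0<len(u)<9: r.append((v,np.average(u,weights=S[v,u]).round(2)))
        print(k,r)
E
python3 -c "
from h import *
ptr()"
```

```text
red [367, 159, 52, 88, 3036] ztop 45 median [623.7 218.   44.5] mid [624.4 218.5] ext [16.8 11.7]
yel [307, 267, 36, 73, 2294] ztop 63 median [656.5 187.   62.3] mid [649.  186.8] ext [34.7 13.7]
blu [382, 126, 28, 30, 596] ztop 15 median [590.8 218.9  14.2] mid [592.4 219.3] ext [12.8 12.2]
blu [8, 254, 90, 71, 4997] ztop 32 median [657.7  60.6  31.3] mid [653.   74.4] ext [50. 68.]
blu [62, 420, 20, 9, 87] ztop 13 median [758.7  33.3  10.1] mid [759.6  32.9] ext [ 6.5 10.8]
[0.66531006 0.18727956 0.03301884] 0.16249853622215718 14.25 [-0.6851098  -7.07349069  6.44620211]
r [(155, np.float64(392.0)), (156, np.float64(392.0)), (157, np.float64(392.0)), (158, np.float64(391.69)), (159, np.float64(391.67)), (160, np.float64(392.69)), (161, np.float64(392.71)), (162, np.float64(392.7)), (163, np.float64(392.67)), (164, np.float64(392.62)), (165, np.float64(392.59)), (166, np.float64(392.55)), (167, np.float64(392.5)), (168, np.float64(392.45)), (169, np.float64(392.4)), (170, np.float64(392.4)), (171, np.float64(392.39)), (172, np.float64(392.37)), (173, np.float64(392.33)), (174, np.float64(392.27)), (175, np.float64(392.26)), (176, np.float64(392.27)), (177, np.float64(392.09))]
b [(148, np.float64(394.93)), (149, np.float64(394.96)), (150, np.float64(394.73)), (151, np.float64(394.86)), (152, np.float64(394.87)), (153, np.float64(394.85)), (154, np.float64(394.87)), (155, np.float64(395.81)), (156, np.float64(395.46)), (157, np.float64(395.46)), (158, np.float64(395.46)), (159, np.float64(395.0))]
```

Emit:
{"method": "move_arm", "body": {
  "increments": [
    {"xyz": [0, 0.9, 0], "roll": 0, "grip": 0},
    {"xyz": [0, 0, 0], "roll": 0, "grip": 0},
    {"xyz": [0, 0, 0], "roll": 0, "grip": 0},
    {"xyz": [0, 0, 0], "roll": 0, "grip": 0},
    {"xyz": [0, 0, 0], "roll": 0, "grip": 0}
  ]
}}

```text
time_s: 14.67
position: [0.6653, 0.1881, 0.033]
tcp_rot: [[-1.0, -0.001, 0.002], [-0.001, 1.0, -0.004], [-0.002, -0.004, -1.0]]
force: [-0.5, -6.7, 5.9]
opening: 0.16
grasp_force: 30.0
```

```bash
python3 -c "
from h import *
ptr()"
```

```text
red [367, 156, 52, 91, 3064] ztop 45 median [623.8 218.8  44.4] mid [624.6 219.3] ext [17.  11.6]
yel [307, 267, 35, 73, 2296] ztop 63 median [656.4 187.8  62.2] mid [648.9 187.6] ext [35.  13.2]
blu [380, 126, 28, 29, 594] ztop 15 median [590.8 218.9  14.2] mid [592.4 219.1] ext [12.7 11.8]
blu [7, 254, 89, 71, 4952] ztop 32 median [657.5  60.6  31.3] mid [652.9  75.3] ext [50.3 69.3]
blu [63, 420, 15, 9, 74] ztop 13 median [758.7  33.   10.4] mid [759.2  32.6] ext [4.8 9. ]
[0.66534298 0.18804944 0.03306078] 0.1573391331901879 14.7167 [-1.64025329 -6.62825363  6.01365893]
r [(156, np.float64(393.68)), (157, np.float64(393.13)), (158, np.float64(392.54)), (159, np.float64(392.5)), (160, np.float64(392.45)), (161, np.float64(392.41)), (162, np.float64(392.39)), (163, np.float64(392.39)), (164, np.float64(392.39)), (165, np.float64(392.36)), (166, np.float64(392.32)), (167, np.float64(392.11)), (168, np.float64(392.06)), (169, np.float64(392.02)), (170, np.float64(391.98)), (171, np.float64(391.93)), (172, np.float64(391.89)), (173, np.float64(391.85)), (174, np.float64(391.8)), (175, np.float64(391.75)), (176, np.float64(391.69)), (177, np.float64(391.69)), (178, np.float64(389.88))]
b [(148, np.float64(393.37)), (149, np.float64(393.33)), (150, np.float64(393.32)), (151, np.float64(393.13)), (152, np.float64(393.06)), (153, np.float64(392.97)), (154, np.float64(392.5)), (155, np.float64(391.0))]
```

Emit:
{"method": "move_arm", "body": {
  "increments": [
    {"xyz": [0, 0, 0], "roll": 0, "grip": 0},
    {"xyz": [0, 0, 0], "roll": 0, "grip": 0},
    {"xyz": [0, 0, 0], "roll": 0, "grip": 0},
    {"xyz": [0, 0, 0], "roll": 0, "grip": 0},
    {"xyz": [0, 0, 0], "roll": 0, "grip": 0}
  ]
}}

```text
time_s: 15.13
position: [0.6653, 0.1881, 0.0331]
tcp_rot: [[-1.0, -0.001, 0.002], [-0.001, 1.0, -0.004], [-0.002, -0.004, -1.0]]
force: [-1.7, -6.8, 6.4]
opening: 0.158
grasp_force: 30.0
```

Emit:
{"method": "move_arm", "body": {
  "increments": [
    {"xyz": [0, 0, 0], "roll": 0, "grip": 0},
    {"xyz": [0, 0, 0], "roll": 0, "grip": 0},
    {"xyz": [0, 0, 0], "roll": 0, "grip": 0},
    {"xyz": [0, 0, 0], "roll": 0, "grip": 0},
    {"xyz": [0, 0, 0], "roll": 0, "grip": 0}
  ]
}}

```text
time_s: 15.55
position: [0.6653, 0.188, 0.033]
tcp_rot: [[-1.0, -0.001, 0.002], [-0.001, 1.0, -0.004], [-0.002, -0.004, -1.0]]
force: [-0.6, -6.4, 5.7]
opening: 0.157
grasp_force: 30.0
```

Emit:
{"method": "move_arm", "body": {
  "increments": [
    {"xyz": [0, 0, 0], "roll": 0, "grip": 0},
    {"xyz": [0, 0, 0], "roll": 0, "grip": 0},
    {"xyz": [0, 0, 0], "roll": 0, "grip": 0},
    {"xyz": [0, 0, 0], "roll": 0, "grip": 0},
    {"xyz": [0, 0, 0], "roll": 0, "grip": 0}
  ]
}}

```text
time_s: 15.97
position: [0.6653, 0.1881, 0.033]
tcp_rot: [[-1.0, -0.001, 0.002], [-0.001, 1.0, -0.004], [-0.002, -0.004, -1.0]]
force: [-1.5, -6.9, 6.0]
opening: 0.158
grasp_force: 30.0
```

```bash
python3 -c "
from h import *
ptr()"
```

```text
red [367, 159, 52, 88, 3057] ztop 45 median [623.8 218.8  44.5] mid [624.4 219.4] ext [16.8 11.7]
yel [307, 267, 35, 73, 2298] ztop 64 median [656.5 187.8  62.3] mid [649.1 187.6] ext [35.3 13.2]
blu [380, 126, 28, 29, 594] ztop 15 median [590.8 218.8  14.3] mid [592.4 219.1] ext [12.6 11.9]
blu [7, 254, 89, 71, 4952] ztop 32 median [657.5  60.5  31.3] mid [652.9  75.2] ext [49.7 69. ]
blu [62, 420, 19, 9, 78] ztop 13 median [758.7  33.6  10.3] mid [759.4  33.4] ext [ 6.1 10.4]
[0.66533095 0.18805561 0.03304288] 0.15902643450513035 16.0167 [-1.2539466  -6.74850862  5.44625969]
r [(159, np.float64(391.58)), (160, np.float64(392.41)), (161, np.float64(392.39)), (162, np.float64(392.39)), (163, np.float64(392.4)), (164, np.float64(392.39)), (165, np.float64(392.36)), (166, np.float64(392.14)), (167, np.float64(392.11)), (168, np.float64(392.06)), (169, np.float64(392.02)), (170, np.float64(391.98)), (171, np.float64(391.94)), (172, np.float64(391.89)), (173, np.float64(391.85)), (174, np.float64(391.8)), (175, np.float64(391.74)), (176, np.float64(391.71)), (177, np.float64(391.68)), (178, np.float64(389.95))]
b [(148, np.float64(393.36)), (149, np.float64(393.34)), (150, np.float64(393.32)), (151, np.float64(393.13)), (152, np.float64(393.07)), (153, np.float64(392.98)), (154, np.float64(392.83))]
```

Emit:
{"method": "move_arm", "body": {
  "increments": [
    {"xyz": [0, -8, 0], "roll": 0, "grip": 0},
    {"xyz": [0, -10, 0], "roll": 0, "grip": 0},
    {"xyz": [0, -10, 0], "roll": 0, "grip": 0},
    {"xyz": [0, -10, 0], "roll": 0, "grip": 0},
    {"xyz": [0, -6, 0], "roll": 0, "grip": 0}
  ]
}}

```text
time_s: 16.43
position: [0.6653, 0.1451, 0.033]
tcp_rot: [[-1.0, -0.0, 0.002], [-0.0, 1.0, -0.001], [-0.002, -0.001, -1.0]]
force: [-0.7, -0.9, 6.6]
opening: 0.158
grasp_force: 30.0
```

Emit:
{"method": "move_arm", "body": {
  "increments": [
    {"xyz": [0, 0, 0], "roll": 0, "grip": 50},
    {"xyz": [0, 0, 0], "roll": 0, "grip": 50},
    {"xyz": [0, 0, 0], "roll": 0, "grip": 50},
    {"xyz": [0, 0, -15], "roll": 0, "grip": 50},
    {"xyz": [0, 0, -40], "roll": 0, "grip": 50}
  ]
}}

```text
time_s: 16.85
position: [0.6589, 0.1471, 0.0803]
tcp_rot: [[-1.0, -0.001, -0.015], [-0.001, 1.0, -0.0], [0.015, -0.0, -1.0]]
force: [0.3, 0.5, -0.4]
opening: 0.444
grasp_force: 0.0
```

Emit:
{"method": "move_arm", "body": {
  "increments": [
    {"xyz": [0, 0, -40], "roll": 0, "grip": 100},
    {"xyz": [30, 14, -22], "roll": 0, "grip": 100},
    {"xyz": [30, 14, -22], "roll": 0, "grip": 100},
    {"xyz": [30, 14, -22], "roll": 0, "grip": 100},
    {"xyz": [30, 14, -22], "roll": 0, "grip": 100}
  ]
}}

```text
time_s: 17.27
position: [0.5421, 0.2039, 0.2149]
tcp_rot: [[-1.0, -0.001, -0.002], [-0.001, 1.0, 0.001], [0.002, 0.001, -1.0]]
force: [0.3, -0.3, 0.1]
opening: 0.79
grasp_force: 0.0
```

Emit:
{"method": "move_arm", "body": {
  "increments": [
    {"xyz": [30, 14, -22], "roll": 0, "grip": 100},
    {"xyz": [30, 10, -22], "roll": 0, "grip": 100},
    {"xyz": [30, 0, 0], "roll": 0, "grip": 100},
    {"xyz": [0, 0, 0], "roll": 0, "grip": 100},
    {"xyz": [0, 0, 0], "roll": 0, "grip": 100}
  ]
}}

```text
time_s: 17.68
position: [0.452, 0.2276, 0.2587]
tcp_rot: [[-1.0, -0.003, -0.001], [-0.003, 1.0, 0.0], [0.001, 0.0, -1.0]]
force: [0.4, -0.4, -0.0]
opening: 0.996
grasp_force: 0.0
```

Emit:
{"method": "move_arm", "body": {
  "increments": [
    {"xyz": [0, 0, 0], "roll": 0, "grip": 100},
    {"xyz": [0, 0, 0], "roll": 0, "grip": 100}
  ]
}}

```text
time_s: 17.85
position: [0.4552, 0.2267, 0.2581]
tcp_rot: [[-1.0, -0.001, 0.0], [-0.001, 1.0, 0.0], [-0.0, 0.0, -1.0]]
force: [-0.3, -0.4, 0.3]
opening: 1.003
grasp_force: 0.0
```

```bash
cat >>h.py <<'E'
def inst(labels=("forceps_a","hemostat"),name=None,q=None):
    M=T("wrist");im,d=bot.capture("wrist")
    if name: save(name,im)
    for l in labels:
      for r in bot.trace(l,"wrist"):
        P=cloud("wrist",r["mask"],d,M)*1000;P=P[(P[:,2]>2)&(P[:,2]<25)] 
        v,u=np.nonzero(r["mask"]);Q=onplane("wrist",np.c_[u,v],.005,M)[:,:2]*1000
        c,(w,h),a=cv2.minAreaRect(Q.astype(np.float32))
        e=np.linalg.eigh(np.cov(Q.T))[1][:,1];e*=np.sign(e[0]);m=Q.mean(0)
        t=(Q-m)@e;n=(Q-m)@[-e[1],e[0]]
        ws=[]
        for lo in np.arange(t.min(),t.max(),np.ptp(t)/8): 
            s=(t>=lo)&(t<lo+np.ptp(t)/8); ws.append(round(float(np.ptp(n[s])),0) if s.any() else 0)
        print(l,round(r["conf"],2),"n",r["mask"].sum(),"px",[round(u.mean()),round(v.mean())],"rect",np.round(c),round(w),round(h),"yaw",np.degrees(np.arctan2(e[1],e[0])).round(1),"z",np.percentile(P[:,2],[10,50,90]).round() if len(P) else None,"widths -x..+x",ws)
    return im,d,M
E
python3 - <<'E'
from h import *
s=bot.read_state();print(s["position"],s["time_s"],np.array(s["tcp_rot"]).round(3).tolist())
im,d,M=inst(name="w9.png")
for l in ["forceps_a","forceps_c","hemostat","forceps_a_tip","forceps_a_tail","forceps_c_tip","forceps_c_tail"]:
    print(l,[(round(r["conf"],2),(1000*tow("wrist",r["at"],M)).round().tolist()) for r in bot.spot_in(l,"wrist")][:4])
gauge()
E
```

```text
[0.45524898 0.22672344 0.25811447] 17.85 [[-1.0, -0.001, 0.0], [-0.001, 1.0, 0.0], [-0.0, 0.0, -1.0]]
forceps_a 0.85 n 619 px [463, 187] rect [450. 377.] 20 114 yaw -9.6 z [3. 6. 8.] widths -x..+x [5.0, 6.0, 9.0, 12.0, 15.0, 20.0, 20.0, 19.0]
forceps_a 0.83 n 175 px [278, 192] rect [469. 175.] 17 128 yaw -11.4 z [4. 7. 8.] widths -x..+x [4.0, 5.0, 3.0, 0, 2.0, 3.0, 3.0, 9.0]
forceps_a 0.71 n 531 px [251, 376] rect [673. 142.] 35 120 yaw -17.2 z [13. 14. 17.] widths -x..+x [10.0, 7.0, 0, 0, 9.0, 36.0, 23.0, 18.0]
forceps_a 0.69 n 111 px [354, 247] rect [483. 267.] 6 109 yaw -13.6 z [4. 7. 8.] widths -x..+x [2.0, 0, 0, 0, 0, 3.0, 6.0, 5.0]
hemostat 0.57 n 1814 px [160, 183] rect [458.  35.] 75 140 yaw 4.7 z [2. 4. 5.] widths -x..+x [76.0, 77.0, 53.0, 28.0, 23.0, 15.0, 9.0, 6.0]
forceps_a [(0.88, [452.0, 379.0, 4.0]), (0.71, [472.0, 268.0, 11.0]), (0.68, [456.0, 182.0, 6.0]), (0.51, [435.0, 50.0, 8.0])]
forceps_c [(0.88, [452.0, 379.0, 4.0]), (0.71, [472.0, 268.0, 11.0]), (0.68, [456.0, 182.0, 6.0]), (0.51, [435.0, 50.0, 8.0])]
hemostat [(0.62, [433.0, 52.0, 1.0])]
forceps_a_tip [(0.82, [455.0, 376.0, 5.0])]
forceps_a_tail [(0.86, [457.0, 378.0, 6.0]), (0.54, [456.0, 177.0, 8.0])]
forceps_c_tip [(0.71, [457.0, 177.0, 6.0])]
forceps_c_tail []
red [310, 324, 20, 16, 216] ztop 27 median [616.5 224.8  26.9] mid [520.1 220.4] ext [198.2  12.7]
yel [241, 374, 18, 26, 312] ztop 64 median [661.6 138.2  62.6] mid [552.2 170.6] ext [247.6  78.1]
blu [315, 304, 10, 12, 80] ztop 15 median [589.9 219.9  14.1] mid [591.7 219.4] ext [13.9 10.7]
```

View pics/w9.png

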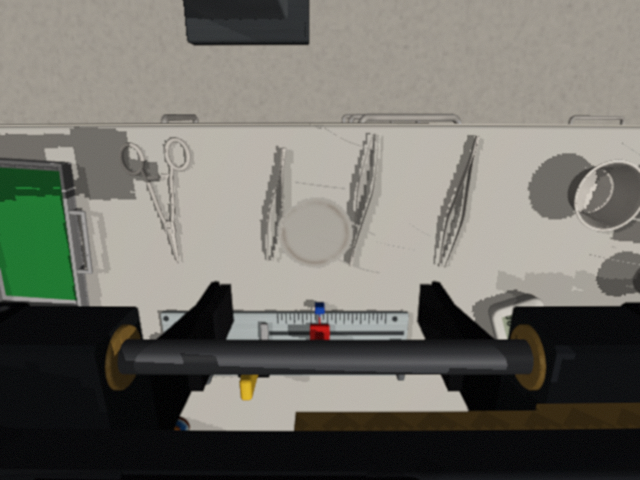

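Emit:
{"method": "move_arm", "body": {
  "increments": [
    {"xyz": [-16, 15, 30], "roll": 0, "grip": 60},
    {"xyz": [-16, 15, 30], "roll": 0, "grip": 50},
    {"xyz": [-16, 15, 30], "roll": 0, "grip": 50},
    {"xyz": [0, 0, 20], "roll": 0, "grip": 50},
    {"xyz": [0, 0, 0], "roll": 0, "grip": 50}
  ]
}}

```text
time_s: 18.82
position: [0.5, 0.2711, 0.1441]
tcp_rot: [[-1.0, -0.001, -0.008], [-0.001, 1.0, -0.003], [0.008, -0.003, -1.0]]
force: [-0.9, 0.0, -0.3]
opening: 0.71
grasp_force: 0.0
```

Emit:
{"method": "move_arm", "body": {
  "increments": [
    {"xyz": [0, 0, 0], "roll": 0, "grip": 50},
    {"xyz": [0, 0, 0], "roll": 0, "grip": 50},
    {"xyz": [0, 0, 0], "roll": 0, "grip": 50}
  ]
}}

```text
time_s: 19.07
position: [0.5031, 0.2716, 0.1504]
tcp_rot: [[-1.0, -0.001, 0.003], [-0.001, 1.0, 0.001], [-0.003, 0.001, -1.0]]
force: [-0.0, -0.7, 0.6]
opening: 0.528
grasp_force: 0.0
```

```bash
python3 - <<'E'
from h import *
s=bot.read_state();print(s["position"],s["time_s"])
im,d,M=inst(("forceps_a",),name="w10.png")
save("w10c.png",cv2.resize(im[20:280,130:510],None,fx=2.1,fy=2.1,interpolation=cv2.INTER_CUBIC))
for l in ["forceps_a_tip","forceps_a_tail","forceps_c_tip","forceps_c_tail"]:
    print(l,[(round(r["conf"],2),(1000*tow("wrist",r["at"],M)).round().tolist()) for r in bot.spot_in(l,"wrist")][:4])
E
```

```text
[0.50305201 0.27157089 0.15039226] 19.0667
forceps_a 0.79 n 1597 px [457, 162] rect [464. 373.] 20 148 yaw -9.1 z [3. 6. 8.] widths -x..+x [6.0, 8.0, 12.0, 17.0, 20.0, 20.0, 17.0, 13.0]
forceps_a 0.68 n 263 px [317, 209] rect [466. 268.] 18 144 yaw -12.0 z [5. 7. 9.] widths -x..+x [9.0, 0, 2.0, 18.0, 11.0, 8.0, 3.0, 4.0]
forceps_a 0.68 n 1085 px [203, 160] rect [467. 174.] 19 126 yaw -10.0 z [3. 6. 9.] widths -x..+x [5.0, 7.0, 11.0, 16.0, 20.0, 20.0, 3.0, 3.0]
forceps_a_tip [(0.84, [455.0, 376.0, 7.0])]
forceps_a_tail [(0.7, [451.0, 377.0, 8.0])]
forceps_c_tip [(0.6, [463.0, 178.0, 6.0])]
forceps_c_tail [(0.64, [459.0, 175.0, 4.0]), (0.43, [572.0, 471.0, 17.0])]
```

View pics/w10c.png

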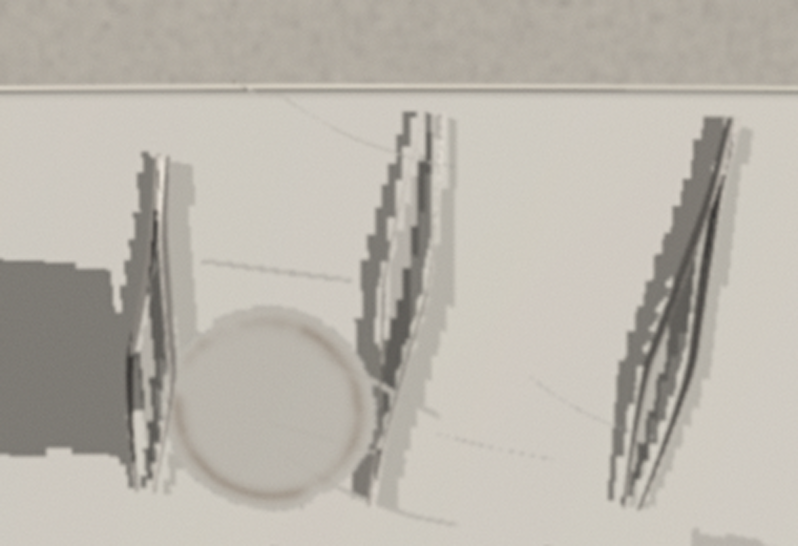

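```bash
python3 - <<'E'
from h import *
M=T("wrist");im,d=bot.capture("wrist")
for n,a,b in (("F1",(207.6,93.8),(200.5,252.4)),("F2",(332.4,74.8),(306,255.7)),("F3",(477.6,77),(430,258))):
    P=onplane("wrist",[a,b],.005,M)[:,:2]*1000;v=P[1]-P[0]
    print(n,P.round().tolist(),P.mean(0).round(),np.linalg.norm(v).round(),np.degrees(np.arctan2(v[1],v[0])).round(1))
m=np.zeros((480,640),bool)
yy,xx=np.mgrid[:480,:640];r=np.hypot(xx-(130+270/2.1),yy-(20+405/2.1))
for lo,hi in((0,30),(38,48)):
    P=cloud("wrist",(r<hi)&(r>lo),d,M);print("ring z mm",(1000*np.percentile(P[:,2],[5,50,95])).round(1))
E
```

```text
F1 [[404.0, 184.0], [530.0, 166.0]] [467. 175.] 127.0 -7.9
F2 [[391.0, 277.0], [532.0, 255.0]] [462. 266.] 143.0 -8.6
F3 [[392.0, 384.0], [535.0, 360.0]] [463. 372.] 145.0 -9.4
ring z mm [-2.2 -1.1  0.1]
ring z mm [-2.2 -1.   0.2]
```

Emit:
{"method": "move_arm", "body": {
  "increments": [
    {"xyz": [12, -32, 20], "roll": 0, "grip": 50},
    {"xyz": [12, -32, 20], "roll": 0, "grip": 50},
    {"xyz": [12, -33, 20], "roll": 0, "grip": 50},
    {"xyz": [0, 0, 20], "roll": 0.07, "grip": 50},
    {"xyz": [0, 0, 20], "roll": 0.07, "grip": 50}
  ]
}}

```text
time_s: 19.83
position: [0.4657, 0.1728, 0.0481]
tcp_rot: [[-0.989, 0.145, -0.001], [0.145, 0.989, -0.0], [0.001, -0.0, -1.0]]
force: [1.0, 0.5, 1.4]
opening: 0.497
grasp_force: 0.0
```

Emit:
{"method": "move_arm", "body": {
  "increments": [
    {"xyz": [0, 0, 10], "roll": 0, "grip": 50},
    {"xyz": [0, 0, 0], "roll": 0, "grip": 50},
    {"xyz": [0, 0, 0], "roll": 0, "grip": 50},
    {"xyz": [0, 0, 0], "roll": 0, "grip": 50}
  ]
}}

```text
time_s: 20.17
position: [0.4672, 0.175, 0.0393]
tcp_rot: [[-0.991, 0.137, 0.002], [0.137, 0.991, 0.0], [-0.002, 0.0, -1.0]]
force: [-0.2, 0.4, 0.8]
opening: 0.499
grasp_force: 0.0
```

```bash
python3 - <<'E'
from h import *
s=bot.read_state();print(s["position"],s["time_s"],np.array(s["tcp_rot"]).round(3).tolist())
im,d,M=inst(("forceps_a",),name="w11.png")
E
```

```text
[0.46721773 0.17495747 0.03927346] 20.1667 [[-0.991, 0.137, 0.002], [0.137, 0.991, 0.0], [-0.002, 0.0, -1.0]]
forceps_a 0.75 n 784 px [324, 238] rect [455. 174.] 17 103 yaw -8.3 z [5. 7. 9.] widths -x..+x [4.0, 4.0, 7.0, 10.0, 14.0, 17.0, 18.0, 17.0]
forceps_a 0.61 n 2784 px [499, 222] rect [444. 270.] 22 110 yaw -8.9 z [3. 5. 8.] widths -x..+x [11.0, 15.0, 18.0, 20.0, 22.0, 19.0, 15.0, 13.0]
```

View pics/w11.png

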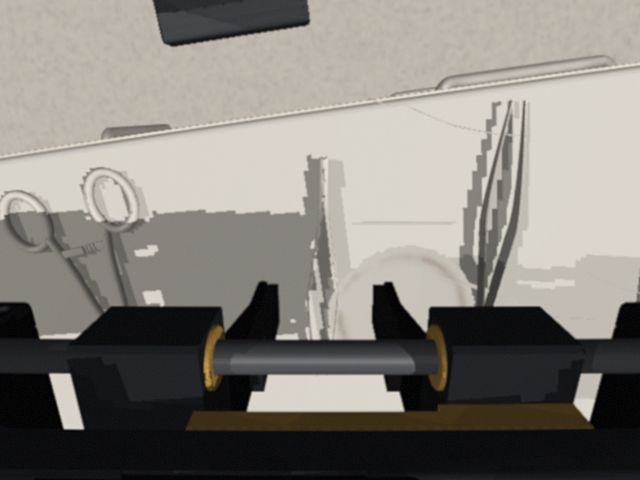

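Emit:
{"method": "move_arm", "body": {
  "increments": [
    {"xyz": [0, 0, 20], "roll": 0, "grip": 50},
    {"xyz": [0, 0, 15], "roll": 0, "grip": 50},
    {"xyz": [0, 0, 0], "roll": 0, "grip": 50},
    {"xyz": [0, 0, 0], "roll": 0, "grip": 0},
    {"xyz": [0, 0, 0], "roll": 0, "grip": 0}
  ]
}}

```text
time_s: 20.68
position: [0.4669, 0.1748, 0.0044]
tcp_rot: [[-0.99, 0.138, 0.001], [0.138, 0.99, 0.0], [-0.001, 0.0, -1.0]]
force: [-0.0, -0.9, -0.6]
opening: 0.419
grasp_force: 0.0
```

Emit:
{"method": "move_arm", "body": {
  "increments": [
    {"xyz": [0, 0, 0], "roll": 0, "grip": 0},
    {"xyz": [0, 0, 0], "roll": 0, "grip": 0},
    {"xyz": [0, 0, 0], "roll": 0, "grip": 0},
    {"xyz": [0, 0, 0], "roll": 0, "grip": 0},
    {"xyz": [0, 0, 0], "roll": 0, "grip": 0}
  ]
}}

```text
time_s: 21.1
position: [0.4668, 0.1745, 0.0041]
tcp_rot: [[-0.99, 0.139, 0.001], [0.139, 0.99, 0.0], [-0.001, 0.0, -1.0]]
force: [0.3, 0.7, 4.6]
opening: 0.167
grasp_force: 29.9
```

Emit:
{"method": "move_arm", "body": {
  "increments": [
    {"xyz": [0, 0, -20], "roll": 0, "grip": 0},
    {"xyz": [0, 0, -35], "roll": -0.07, "grip": 0},
    {"xyz": [0, 0, -35], "roll": -0.069, "grip": 0},
    {"xyz": [-5, -30, -25], "roll": 0, "grip": 0},
    {"xyz": [-6, -32, -25], "roll": 0, "grip": 0}
  ]
}}

```text
time_s: 21.52
position: [0.4768, 0.1132, 0.1451]
tcp_rot: [[-1.0, -0.004, 0.0], [-0.004, 1.0, 0.0], [-0.0, 0.0, -1.0]]
force: [-0.1, -0.4, -0.6]
opening: 0.176
grasp_force: 29.9
```

Emit:
{"method": "move_arm", "body": {
  "increments": [
    {"xyz": [-6, -32, -25], "roll": 0, "grip": 0},
    {"xyz": [-6, -32, -25], "roll": 0, "grip": 0},
    {"xyz": [-6, -32, -25], "roll": 0, "grip": 0},
    {"xyz": [-6, -32, -25], "roll": 0, "grip": 0},
    {"xyz": [-6, -32, -25], "roll": 0, "grip": 0}
  ]
}}

```text
time_s: 21.93
position: [0.5067, -0.0489, 0.2697]
tcp_rot: [[-1.0, 0.0, -0.001], [0.0, 1.0, 0.0], [0.001, 0.0, -1.0]]
force: [1.1, -0.1, -0.8]
opening: 0.174
grasp_force: 29.9
```

Emit:
{"method": "move_arm", "body": {
  "increments": [
    {"xyz": [-6, -32, -25], "roll": 0, "grip": 0},
    {"xyz": [-6, -40, 0], "roll": 0, "grip": 0},
    {"xyz": [0, -40, 0], "roll": 0, "grip": 0},
    {"xyz": [0, -30, 0], "roll": 0, "grip": 0},
    {"xyz": [0, 0, 0], "roll": 0, "grip": 0}
  ]
}}

```text
time_s: 22.35
position: [0.5195, -0.1956, 0.2934]
tcp_rot: [[-1.0, 0.006, 0.001], [0.006, 1.0, -0.004], [-0.001, -0.004, -1.0]]
force: [0.2, -0.2, 0.0]
opening: 0.174
grasp_force: 29.9
```

Emit:
{"method": "move_arm", "body": {
  "increments": [
    {"xyz": [0, 0, 0], "roll": 0, "grip": 0},
    {"xyz": [0, 0, 0], "roll": 0, "grip": 0},
    {"xyz": [0, 0, 0], "roll": 0, "grip": 0}
  ]
}}

```text
time_s: 22.6
position: [0.5188, -0.188, 0.2932]
tcp_rot: [[-1.0, -0.001, -0.001], [-0.001, 1.0, 0.001], [0.001, 0.001, -1.0]]
force: [-0.4, -0.3, -0.6]
opening: 0.175
grasp_force: 29.9
```

```bash
python3 - <<'E'
from h import *
s=bot.read_state();print(s["position"],s["time_s"],np.array(s["tcp_rot"]).round(3).tolist(),s["opening"],s["grasp_force"])
M=T("wrist");im,d=bot.capture("wrist");save("w12.png",im)
H,S,V=cv2.split(cv2.cvtColor(im,cv2.COLOR_RGB2HSV))
g=((H>45)&(H<80)&(S>120)).astype(np.uint8)
n,l,st,c=cv2.connectedComponentsWithStats(g)
for i in range(1,n):
    if st[i,4]<300: continue
    v,u=np.nonzero(l==i);Q=onplane("wrist",np.c_[u,v],.003,M)[:,:2]*1000
    r=cv2.minAreaRect(Q.astype(np.float32));print(st[i].tolist(),np.round(r[0],1),np.round(r[1]),round(r[2],1),"x",Q[:,0].min().round(),Q[:,0].max().round(),"y",Q[:,1].min().round(),Q[:,1].max().round())
E
```

```text
[ 0.51884827 -0.18797505  0.29318404] 22.6 [[-1.0, -0.001, -0.001], [-0.001, 1.0, 0.001], [0.001, 0.001, -1.0]] 0.17500920382448346 29.868211483117193
[182, 92, 46, 137, 5768] [ 488.4 -326.7] [ 50. 154.] 85.8 x 411.0 567.0 y -356.0 -296.0
[242, 96, 45, 136, 5694] [ 492.9 -260. ] [ 49. 153.] 86.4 x 415.0 570.0 y -289.0 -231.0
[296, 101, 51, 135, 4937] [ 497.4 -194.9] [ 50. 154.] 86.1 x 420.0 576.0 y -224.0 -165.0
[349, 105, 90, 136, 9832] [ 503.1 -110.3] [ 88. 154.] 86.1 x 424.0 582.0 y -159.0 -62.0
```

View pics/w12.png

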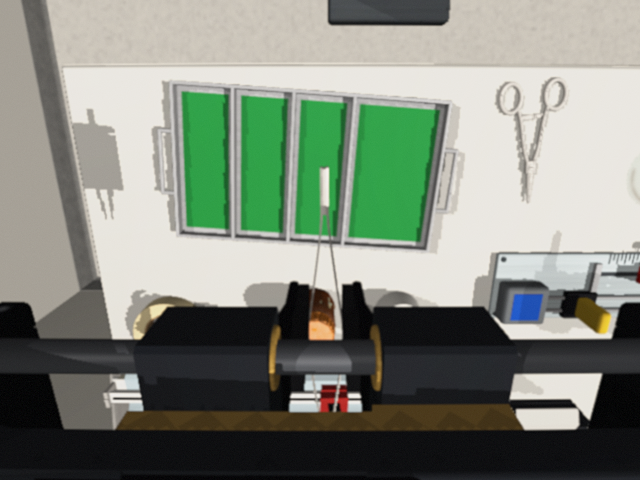

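Emit:
{"method": "move_arm", "body": {
  "increments": [
    {"xyz": [8, -35, 0], "roll": 0, "grip": 0},
    {"xyz": [8, -35, 0], "roll": 0, "grip": 0},
    {"xyz": [8, -35, 20], "roll": 0, "grip": 0},
    {"xyz": [7, -34, 20], "roll": 0, "grip": 0},
    {"xyz": [0, 0, 40], "roll": 0.068, "grip": 0}
  ]
}}

```text
time_s: 23.07
position: [0.4908, -0.3364, 0.2171]
tcp_rot: [[-0.997, 0.071, 0.009], [0.071, 0.997, -0.013], [-0.01, -0.012, -1.0]]
force: [1.1, -1.0, -0.5]
opening: 0.171
grasp_force: 29.9
```

Emit:
{"method": "move_arm", "body": {
  "increments": [
    {"xyz": [0, 0, 40], "roll": 0, "grip": 0},
    {"xyz": [0, 0, 40], "roll": 0, "grip": 0},
    {"xyz": [0, 0, 40], "roll": 0, "grip": 0},
    {"xyz": [0, 0, 40], "roll": 0, "grip": 0},
    {"xyz": [0, 0, 15], "roll": 0, "grip": 0}
  ]
}}

```text
time_s: 23.48
position: [0.4861, -0.3246, 0.0336]
tcp_rot: [[-0.998, 0.066, -0.006], [0.066, 0.998, 0.006], [0.007, 0.006, -1.0]]
force: [-0.4, -0.2, -0.6]
opening: 0.175
grasp_force: 29.9
```

Emit:
{"method": "move_arm", "body": {
  "increments": [
    {"xyz": [0, 0, 10], "roll": 0, "grip": 0},
    {"xyz": [0, 0, 10], "roll": 0, "grip": 0},
    {"xyz": [0, 0, 9], "roll": 0, "grip": 0},
    {"xyz": [0, 0, 0], "roll": 0, "grip": 0}
  ]
}}

```text
time_s: 23.82
position: [0.4885, -0.3281, 0.009]
tcp_rot: [[-0.998, 0.067, -0.0], [0.067, 0.998, 0.0], [0.0, 0.0, -1.0]]
force: [-0.1, 1.1, 0.2]
opening: 0.169
grasp_force: 29.9
```

Emit:
{"method": "move_arm", "body": {
  "increments": [
    {"xyz": [0, 0, 2], "roll": 0, "grip": 0},
    {"xyz": [0, 0, 0], "roll": 0, "grip": 28},
    {"xyz": [0, 0, 0], "roll": 0, "grip": 28},
    {"xyz": [0, 0, 0], "roll": 0, "grip": 28},
    {"xyz": [0, 0, -15], "roll": 0, "grip": 28}
  ]
}}

```text
time_s: 24.23
position: [0.4871, -0.3276, 0.0213]
tcp_rot: [[-0.998, 0.068, -0.003], [0.068, 0.998, 0.003], [0.003, 0.002, -1.0]]
force: [-0.3, 0.2, -0.0]
opening: 0.271
grasp_force: 0.0
```

Emit:
{"method": "move_arm", "body": {
  "increments": [
    {"xyz": [0, 0, -40], "roll": 0, "grip": 28},
    {"xyz": [0, 0, -40], "roll": 0, "grip": 50},
    {"xyz": [0, 0, -40], "roll": 0, "grip": 50},
    {"xyz": [0, 0, -40], "roll": -0.068, "grip": 50},
    {"xyz": [2, 40, 0], "roll": 0, "grip": 50}
  ]
}}

```text
time_s: 24.65
position: [0.4929, -0.2994, 0.1923]
tcp_rot: [[-1.0, 0.003, 0.019], [0.002, 1.0, -0.02], [-0.019, -0.02, -1.0]]
force: [1.8, -0.2, -0.1]
opening: 0.467
grasp_force: 0.0
```

```bash
python3 - <<'E'
from h import *
s=bot.read_state();print(s["position"],s["time_s"])
im,d,M=inst(("forceps_a",),name="w13.png")
E
```

```text
[ 0.4929295  -0.29942431  0.19226294] 24.65
forceps_a 0.75 n 282 px [298, 173] rect [ 487. -329.] 15 120 yaw -6.3 z [ 5. 10. 11.] widths -x..+x [5.0, 5.0, 10.0, 13.0, 1.0, 2.0, 1.0, 3.0]
```

View pics/w13.png

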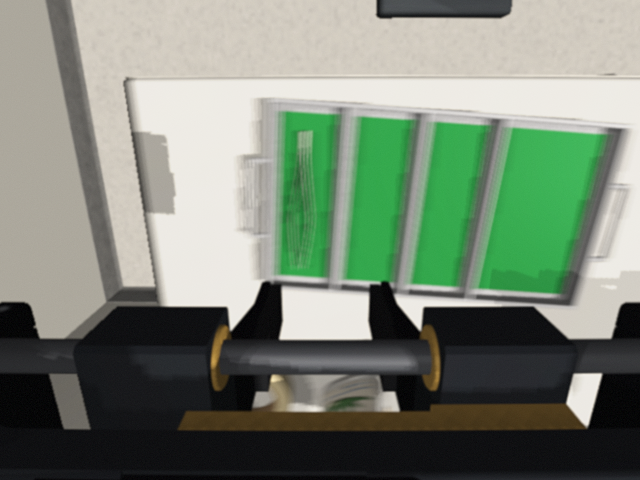

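Emit:
{"method": "move_arm", "body": {
  "increments": [
    {"xyz": [0, 40, 0], "roll": 0, "grip": 50},
    {"xyz": [0, 40, 0], "roll": 0, "grip": 50},
    {"xyz": [0, 40, 0], "roll": 0, "grip": 50},
    {"xyz": [0, 40, 0], "roll": 0, "grip": 50},
    {"xyz": [0, 40, 0], "roll": 0, "grip": 50}
  ]
}}

```text
time_s: 25.17
position: [0.4859, -0.0871, 0.1828]
tcp_rot: [[-1.0, 0.001, 0.0], [0.001, 1.0, -0.0], [-0.0, -0.0, -1.0]]
force: [0.3, -0.1, -0.7]
opening: 0.499
grasp_force: 0.0
```

Emit:
{"method": "move_arm", "body": {
  "increments": [
    {"xyz": [0, 40, 0], "roll": 0, "grip": 50},
    {"xyz": [0, 40, 0], "roll": 0, "grip": 50},
    {"xyz": [0, 40, 0], "roll": 0, "grip": 50},
    {"xyz": [0, 40, 0], "roll": 0, "grip": 50},
    {"xyz": [0, 40, 0], "roll": 0, "grip": 50}
  ]
}}

```text
time_s: 25.58
position: [0.4861, 0.1132, 0.1829]
tcp_rot: [[-1.0, 0.001, 0.001], [0.001, 1.0, -0.0], [-0.001, -0.0, -1.0]]
force: [0.8, -0.2, -0.0]
opening: 0.504
grasp_force: 0.0
```

Emit:
{"method": "move_arm", "body": {
  "increments": [
    {"xyz": [0, 40, 0], "roll": 0, "grip": 50},
    {"xyz": [-5, 40, 0], "roll": 0, "grip": 50},
    {"xyz": [-5, 40, 0], "roll": 0, "grip": 50},
    {"xyz": [0, 30, 0], "roll": 0, "grip": 50},
    {"xyz": [0, 0, 20], "roll": 0, "grip": 50}
  ]
}}

```text
time_s: 26.0
position: [0.4996, 0.2679, 0.166]
tcp_rot: [[-1.0, -0.005, 0.011], [-0.005, 1.0, 0.005], [-0.011, 0.005, -1.0]]
force: [1.1, 0.5, -0.2]
opening: 0.499
grasp_force: 0.0
```

Emit:
{"method": "move_arm", "body": {
  "increments": [
    {"xyz": [0, 0, 0], "roll": 0, "grip": 50},
    {"xyz": [0, 0, 0], "roll": 0, "grip": 50},
    {"xyz": [0, 0, 0], "roll": 0, "grip": 50},
    {"xyz": [0, 0, 0], "roll": 0, "grip": 50}
  ]
}}

```text
time_s: 26.33
position: [0.4969, 0.2605, 0.1632]
tcp_rot: [[-1.0, 0.002, 0.001], [0.002, 1.0, 0.0], [-0.001, 0.0, -1.0]]
force: [0.2, 0.2, -0.5]
opening: 0.499
grasp_force: 0.0
```

```bash
python3 - <<'E'
from h import *
s=bot.read_state();print(s["position"],s["time_s"],np.array(s["tcp_rot"]).round(3).tolist())
im,d,M=inst(("forceps_a","hemostat"),name="w14.png")
E
```

```text
[0.49689634 0.26047864 0.16324225] 26.3333 [[-1.0, 0.002, 0.001], [0.002, 1.0, 0.0], [-0.001, 0.0, -1.0]]
forceps_a 0.92 n 1475 px [465, 164] rect [463. 374.] 20 145 yaw -9.3 z [3. 6. 8.] widths -x..+x [6.0, 8.0, 12.0, 16.0, 20.0, 20.0, 17.0, 13.0]
forceps_a 0.71 n 348 px [333, 204] rect [467. 269.] 18 144 yaw -12.0 z [4. 7. 9.] widths -x..+x [11.0, 2.0, 18.0, 3.0, 2.0, 2.0, 5.0, 5.0]
hemostat 0.76 n 3109 px [66, 151] rect [456.  36.] 75 139 yaw 4.5 z [2. 3. 5.] widths -x..+x [76.0, 77.0, 59.0, 28.0, 23.0, 15.0, 11.0, 6.0]
```

Emit:
{"method": "move_arm", "body": {
  "increments": [
    {"xyz": [17, 3, 20], "roll": 0, "grip": 50},
    {"xyz": [17, 3, 20], "roll": 0, "grip": 50},
    {"xyz": [0, 0, 30], "roll": 0.076, "grip": 50},
    {"xyz": [0, 0, 30], "roll": 0.076, "grip": 50},
    {"xyz": [0, 0, 20], "roll": 0, "grip": 50}
  ]
}}

```text
time_s: 26.9
position: [0.4618, 0.2669, 0.0411]
tcp_rot: [[-0.988, 0.155, -0.001], [0.155, 0.988, -0.0], [0.001, -0.001, -1.0]]
force: [0.7, -0.1, -0.1]
opening: 0.503
grasp_force: 0.0
```

Emit:
{"method": "move_arm", "body": {
  "increments": [
    {"xyz": [0, 0, 20], "roll": 0, "grip": 50},
    {"xyz": [0, 0, 12], "roll": 0, "grip": 50},
    {"xyz": [0, 0, 7], "roll": 0, "grip": 50},
    {"xyz": [0, 0, 0], "roll": 0, "grip": 50},
    {"xyz": [0, 0, 0], "roll": 0, "grip": 0}
  ]
}}

```text
time_s: 27.32
position: [0.4628, 0.2674, 0.0038]
tcp_rot: [[-0.988, 0.152, 0.0], [0.152, 0.988, 0.0], [-0.0, 0.0, -1.0]]
force: [0.1, -0.6, 0.6]
opening: 0.472
grasp_force: 0.0
```

Emit:
{"method": "move_arm", "body": {
  "increments": [
    {"xyz": [0, 0, 0], "roll": 0, "grip": 0},
    {"xyz": [0, 0, 0], "roll": 0, "grip": 0},
    {"xyz": [0, 0, 0], "roll": 0, "grip": 0},
    {"xyz": [0, 0, 0], "roll": 0, "grip": 0},
    {"xyz": [0, 0, 0], "roll": 0, "grip": 0}
  ]
}}

```text
time_s: 27.73
position: [0.4628, 0.2677, 0.0042]
tcp_rot: [[-0.988, 0.151, 0.001], [0.151, 0.988, 0.0], [-0.001, 0.001, -1.0]]
force: [0.2, -0.2, 2.7]
opening: 0.176
grasp_force: 29.9
```

Emit:
{"method": "move_arm", "body": {
  "increments": [
    {"xyz": [0, 0, -20], "roll": 0, "grip": 0},
    {"xyz": [0, 0, -40], "roll": 0, "grip": 0},
    {"xyz": [0, 0, -40], "roll": 0.122, "grip": 0},
    {"xyz": [0, 0, -40], "roll": 0.122, "grip": 0},
    {"xyz": [0, 0, -20], "roll": 0.122, "grip": 0}
  ]
}}

```text
time_s: 28.15
position: [0.4641, 0.2682, 0.1681]
tcp_rot: [[-0.866, 0.5, 0.006], [0.5, 0.866, 0.002], [-0.004, 0.005, -1.0]]
force: [1.3, 0.9, 0.5]
opening: 0.177
grasp_force: 29.9
```

Emit:
{"method": "move_arm", "body": {
  "increments": [
    {"xyz": [0, 0, 0], "roll": 0.122, "grip": 0},
    {"xyz": [0, 0, 0], "roll": 0.122, "grip": 0},
    {"xyz": [0, 0, 0], "roll": 0.122, "grip": 0},
    {"xyz": [0, 0, 0], "roll": 0.122, "grip": 0},
    {"xyz": [0, 0, 0], "roll": 0.122, "grip": 0}
  ]
}}

```text
time_s: 28.57
position: [0.4621, 0.2674, 0.1637]
tcp_rot: [[-0.423, 0.906, -0.0], [0.906, 0.423, -0.0], [-0.0, -0.0, -1.0]]
force: [0.9, -0.6, -0.4]
opening: 0.174
grasp_force: 29.9
```

Emit:
{"method": "move_arm", "body": {
  "increments": [
    {"xyz": [0, 0, 0], "roll": 0.122, "grip": 0},
    {"xyz": [0, 0, 0], "roll": 0.122, "grip": 0},
    {"xyz": [0, 0, 0], "roll": 0.122, "grip": 0},
    {"xyz": [0, 0, 0], "roll": 0.122, "grip": 0},
    {"xyz": [0, 0, 0], "roll": 0.122, "grip": 0}
  ]
}}

```text
time_s: 28.98
position: [0.462, 0.2674, 0.1636]
tcp_rot: [[0.172, 0.985, -0.0], [0.985, -0.172, -0.0], [-0.0, -0.0, -1.0]]
force: [0.2, -0.2, -0.5]
opening: 0.171
grasp_force: 29.9
```

Emit:
{"method": "move_arm", "body": {
  "increments": [
    {"xyz": [0, 0, 0], "roll": 0.122, "grip": 0},
    {"xyz": [0, 0, 0], "roll": 0.122, "grip": 0},
    {"xyz": [0, 0, 0], "roll": 0.122, "grip": 0},
    {"xyz": [0, 0, 0], "roll": 0.122, "grip": 0},
    {"xyz": [0, 0, 0], "roll": 0.122, "grip": 0}
  ]
}}

```text
time_s: 29.4
position: [0.462, 0.2674, 0.1635]
tcp_rot: [[0.706, 0.709, -0.0], [0.709, -0.706, -0.0], [-0.0, -0.0, -1.0]]
force: [0.3, -0.1, -0.7]
opening: 0.176
grasp_force: 29.9
```

Emit:
{"method": "move_arm", "body": {
  "increments": [
    {"xyz": [0, 0, 0], "roll": 0.122, "grip": 0},
    {"xyz": [0, 0, 0], "roll": 0.122, "grip": 0},
    {"xyz": [0, 0, 0], "roll": 0.122, "grip": 0},
    {"xyz": [0, 0, 0], "roll": 0.122, "grip": 0},
    {"xyz": [0, 0, 0], "roll": 0.122, "grip": 0}
  ]
}}

```text
time_s: 29.82
position: [0.462, 0.2674, 0.1636]
tcp_rot: [[0.984, 0.176, -0.0], [0.176, -0.984, -0.0], [-0.0, 0.0, -1.0]]
force: [-1.2, -0.1, -0.4]
opening: 0.177
grasp_force: 29.9
```

Emit:
{"method": "move_arm", "body": {
  "increments": [
    {"xyz": [0, 0, 0], "roll": 0.122, "grip": 0},
    {"xyz": [0, 0, 0], "roll": 0.122, "grip": 0},
    {"xyz": [0, 0, 0], "roll": 0.008, "grip": 0},
    {"xyz": [0, 0, 0], "roll": 0, "grip": 0}
  ]
}}

```text
time_s: 30.15
position: [0.4621, 0.2674, 0.1636]
tcp_rot: [[0.998, -0.066, -0.0], [-0.066, -0.998, -0.0], [-0.0, 0.0, -1.0]]
force: [-0.7, 0.1, -0.8]
opening: 0.172
grasp_force: 29.9
```

Emit:
{"method": "move_arm", "body": {
  "increments": [
    {"xyz": [5, 37.5, 0], "roll": 0, "grip": 0},
    {"xyz": [5, 37.5, 0], "roll": 0, "grip": 0},
    {"xyz": [5, 37.5, 0], "roll": 0, "grip": 0},
    {"xyz": [5, 37.5, 0], "roll": 0, "grip": 0},
    {"xyz": [5, 37.5, 0], "roll": 0, "grip": 0}
  ]
}}

```text
time_s: 30.57
position: [0.4743, 0.0773, 0.1637]
tcp_rot: [[0.998, -0.065, 0.0], [-0.065, -0.998, -0.0], [0.0, 0.0, -1.0]]
force: [0.2, -0.2, -0.4]
opening: 0.175
grasp_force: 29.9
```

Emit:
{"method": "move_arm", "body": {
  "increments": [
    {"xyz": [5, 37.5, 0], "roll": 0, "grip": 0},
    {"xyz": [5, 37.5, 0], "roll": 0, "grip": 0},
    {"xyz": [5, 37.5, 0], "roll": 0, "grip": 0},
    {"xyz": [5, 37.5, 0], "roll": 0, "grip": 0},
    {"xyz": [5, 37.5, 0], "roll": 0, "grip": 0}
  ]
}}

```text
time_s: 30.98
position: [0.4863, -0.1119, 0.1637]
tcp_rot: [[0.998, -0.066, 0.0], [-0.066, -0.998, 0.0], [0.0, -0.0, -1.0]]
force: [0.7, -0.4, 0.3]
opening: 0.171
grasp_force: 29.9
```

Emit:
{"method": "move_arm", "body": {
  "increments": [
    {"xyz": [5, 37.5, 0], "roll": 0, "grip": 0},
    {"xyz": [5, 37.5, 0], "roll": 0, "grip": 0},
    {"xyz": [5, 37.5, 0], "roll": 0, "grip": 0},
    {"xyz": [1, 37, 0], "roll": 0, "grip": 0},
    {"xyz": [0, 0, 0], "roll": 0, "grip": 0}
  ]
}}

```text
time_s: 31.4
position: [0.4937, -0.2684, 0.1641]
tcp_rot: [[0.997, -0.071, 0.004], [-0.071, -0.997, -0.007], [0.005, 0.006, -1.0]]
force: [0.0, -0.3, -0.3]
opening: 0.177
grasp_force: 29.9
```

Emit:
{"method": "move_arm", "body": {
  "increments": [
    {"xyz": [0, 0, 40], "roll": 0, "grip": 0},
    {"xyz": [0, 0, 40], "roll": 0, "grip": 0},
    {"xyz": [0, 0, 40], "roll": 0, "grip": 0},
    {"xyz": [0, 0, 0], "roll": 0, "grip": 0},
    {"xyz": [0, 0, 0], "roll": 0, "grip": 0}
  ]
}}

```text
time_s: 31.82
position: [0.4904, -0.2585, 0.0413]
tcp_rot: [[0.998, -0.067, -0.006], [-0.067, -0.998, 0.005], [-0.006, -0.004, -1.0]]
force: [-0.0, -0.8, 0.8]
opening: 0.176
grasp_force: 29.9
```

Emit:
{"method": "move_arm", "body": {
  "increments": [
    {"xyz": [0, 0, 20], "roll": 0, "grip": 0},
    {"xyz": [0, 0, 10], "roll": 0, "grip": 0},
    {"xyz": [0, 0, 6], "roll": 0, "grip": 0},
    {"xyz": [0, 0, 0], "roll": 0, "grip": 0},
    {"xyz": [0, 0, 0], "roll": 0, "grip": 0}
  ]
}}

```text
time_s: 32.23
position: [0.4931, -0.2607, 0.0092]
tcp_rot: [[0.998, -0.068, 0.002], [-0.068, -0.998, -0.002], [0.002, 0.001, -1.0]]
force: [-0.3, -0.4, -0.7]
opening: 0.173
grasp_force: 29.9
```

Emit:
{"method": "move_arm", "body": {
  "increments": [
    {"xyz": [0, 0, 0], "roll": 0, "grip": 28},
    {"xyz": [0, 0, 0], "roll": 0, "grip": 28},
    {"xyz": [0, 0, 0], "roll": 0, "grip": 28},
    {"xyz": [0, 0, -15], "roll": 0, "grip": 28},
    {"xyz": [0, 0, -40], "roll": 0, "grip": 28}
  ]
}}

```text
time_s: 32.65
position: [0.4893, -0.2581, 0.0592]
tcp_rot: [[0.998, -0.069, -0.008], [-0.069, -0.998, 0.007], [-0.009, -0.006, -1.0]]
force: [0.5, -0.5, 0.5]
opening: 0.278
grasp_force: 0.0
```

Emit:
{"method": "move_arm", "body": {
  "increments": [
    {"xyz": [0, 0, -40], "roll": 0, "grip": 50},
    {"xyz": [0, 0, -40], "roll": 0, "grip": 50},
    {"xyz": [0, 0, -30], "roll": 0, "grip": 50},
    {"xyz": [0, 0, -30], "roll": 0, "grip": 50},
    {"xyz": [-6, -39, 0], "roll": 0, "grip": 50}
  ]
}}

```text
time_s: 33.07
position: [0.4951, -0.2297, 0.2099]
tcp_rot: [[0.997, -0.074, 0.017], [-0.073, -0.997, -0.015], [0.018, 0.014, -1.0]]
force: [1.5, 0.0, 1.2]
opening: 0.486
grasp_force: 0.0
```

Emit:
{"method": "move_arm", "body": {
  "increments": [
    {"xyz": [-6, -39, 0], "roll": 0, "grip": 50},
    {"xyz": [-6, -39, 0], "roll": 0, "grip": 50},
    {"xyz": [-6, -39, 0], "roll": 0, "grip": 50},
    {"xyz": [-6, -39, 0], "roll": 0, "grip": 50},
    {"xyz": [-6, -39, 0], "roll": 0, "grip": 50}
  ]
}}

```text
time_s: 33.48
position: [0.4718, -0.0227, 0.203]
tcp_rot: [[0.998, -0.069, 0.001], [-0.069, -0.998, -0.0], [0.001, 0.0, -1.0]]
force: [0.9, 0.2, 0.3]
opening: 0.498
grasp_force: 0.0
```

Emit:
{"method": "move_arm", "body": {
  "increments": [
    {"xyz": [-6, -39, 0], "roll": 0, "grip": 50},
    {"xyz": [-6, -39, 0], "roll": 0, "grip": 50},
    {"xyz": [-6, -39, 0], "roll": 0, "grip": 50},
    {"xyz": [-6, -39, 0], "roll": 0, "grip": 50},
    {"xyz": [-6, -39, 0], "roll": 0, "grip": 50}
  ]
}}

```text
time_s: 33.9
position: [0.4552, 0.1741, 0.203]
tcp_rot: [[0.998, -0.069, 0.001], [-0.069, -0.998, 0.0], [0.001, -0.0, -1.0]]
force: [1.4, -0.4, -0.4]
opening: 0.5
grasp_force: 0.0
```

Emit:
{"method": "move_arm", "body": {
  "increments": [
    {"xyz": [-6, -39, 0], "roll": 0, "grip": 50},
    {"xyz": [-6, -39, 0], "roll": 0, "grip": 50},
    {"xyz": [-6, -39, 0], "roll": 0, "grip": 50},
    {"xyz": [-6, -39, 0], "roll": 0, "grip": 50},
    {"xyz": [-6, -39, 0], "roll": 0, "grip": 50}
  ]
}}

```text
time_s: 34.32
position: [0.4385, 0.3707, 0.2029]
tcp_rot: [[0.998, -0.068, 0.0], [-0.068, -0.998, 0.0], [0.0, -0.0, -1.0]]
force: [1.0, 0.8, -0.0]
opening: 0.5
grasp_force: 0.0
```

Emit:
{"method": "move_arm", "body": {
  "increments": [
    {"xyz": [0, 0, 0], "roll": 0, "grip": 50},
    {"xyz": [0, 0, 0], "roll": 0, "grip": 50},
    {"xyz": [0, 0, 0], "roll": 0, "grip": 50},
    {"xyz": [0, 0, 0], "roll": 0, "grip": 50}
  ]
}}

```text
time_s: 34.65
position: [0.4391, 0.3675, 0.2025]
tcp_rot: [[0.998, -0.07, -0.001], [-0.07, -0.998, -0.001], [-0.001, 0.001, -1.0]]
force: [-0.2, -0.3, 0.0]
opening: 0.5
grasp_force: 0.0
```

```bash
python3 - <<'E'
from h import *
s=bot.read_state();print(s["position"],s["time_s"],np.array(s["tcp_rot"]).round(3).tolist(),s["joint_positions"])
im,d,M=inst(("forceps_a",),name="w15.png")
E
```

```text
[0.43911318 0.36747662 0.20250779] 34.65 [[0.998, -0.07, -0.001], [-0.07, -0.998, -0.001], [-0.001, 0.001, -1.0]] [ 2.87590958e+01  2.76006176e+01  9.09268824e+01 -2.58399670e-02
  6.15330234e+01  1.22766773e+02]
forceps_a 0.73 n 69 px [311, 240] rect [407. 383.] 3 23 yaw -7.1 z [5. 7. 8.] widths -x..+x [2.0, 3.0, 3.0, 2.0, 2.0, 2.0, 3.0, 2.0]
```

```bash
cat >>h.py <<'E'
def blob(x0,x1,y0,y1,zl=.004,zh=.02):
    M=T("wrist");im,d=bot.capture("wrist")
    P=cloud("wrist",np.ones((480,640),bool),d,M)
    P=P[(P[:,0]>x0)&(P[:,0]<x1)&(P[:,1]>y0)&(P[:,1]<y1)&(P[:,2]>zl)&(P[:,2]<zh)]*1000
    if len(P)<5: print("none");return
    Q=P[:,:2];c,(w,h),a=cv2.minAreaRect(Q.astype(np.float32));e=np.linalg.eigh(np.cov(Q.T))[1][:,1];e*=np.sign(e[0])
    print(len(P),"rect",np.round(c),round(w),round(h),round(a,1),"mean",Q.mean(0).round(),"yaw",np.degrees(np.arctan2(e[1],e[0])).round(1),"x",Q[:,0].min().round(),Q[:,0].max().round(),"z",P[:,2].max().round())
    return im
E
python3 -c "
from h import *
blob(.37,.56,.32,.43)"
```

```text
293 rect [466. 374.] 17 149 78.7 mean [457. 375.] yaw -8.9 x 392.0 540.0 z 10.0
```

Emit:
{"method": "move_arm", "body": {
  "increments": [
    {"xyz": [13, -4, 35], "roll": 0, "grip": 50},
    {"xyz": [12.5, -4, 35], "roll": 0, "grip": 50},
    {"xyz": [0, 0, 35], "roll": 0.047, "grip": 50},
    {"xyz": [0, 0, 35], "roll": 0.047, "grip": 50},
    {"xyz": [0, 0, 25], "roll": 0, "grip": 50}
  ]
}}

```text
time_s: 35.22
position: [0.4648, 0.3732, 0.0349]
tcp_rot: [[0.986, -0.166, -0.003], [-0.166, -0.986, -0.001], [-0.002, 0.002, -1.0]]
force: [0.3, -0.8, -0.4]
opening: 0.501
grasp_force: 0.0
```

Emit:
{"method": "move_arm", "body": {
  "increments": [
    {"xyz": [0, 0, 18], "roll": 0, "grip": 50},
    {"xyz": [0, 0, 10], "roll": 0, "grip": 50},
    {"xyz": [0, 0, 5], "roll": 0, "grip": 50},
    {"xyz": [0, 0, 0], "roll": 0, "grip": 50},
    {"xyz": [0, 0, 0], "roll": 0, "grip": 0}
  ]
}}

```text
time_s: 35.63
position: [0.4662, 0.3751, 0.0055]
tcp_rot: [[0.987, -0.162, 0.002], [-0.162, -0.987, 0.001], [0.001, -0.001, -1.0]]
force: [-0.7, 0.1, -0.4]
opening: 0.475
grasp_force: 0.0
```

Emit:
{"method": "move_arm", "body": {
  "increments": [
    {"xyz": [0, 0, 0], "roll": 0, "grip": 0},
    {"xyz": [0, 0, 0], "roll": 0, "grip": 0},
    {"xyz": [0, 0, 0], "roll": 0, "grip": 0},
    {"xyz": [0, 0, 0], "roll": 0, "grip": 0},
    {"xyz": [0, 0, 0], "roll": 0, "grip": 0}
  ]
}}

```text
time_s: 36.05
position: [0.4656, 0.3752, 0.0053]
tcp_rot: [[0.987, -0.162, 0.001], [-0.162, -0.987, 0.0], [0.001, -0.001, -1.0]]
force: [-0.6, -0.2, 2.6]
opening: 0.171
grasp_force: 29.9
```

Emit:
{"method": "move_arm", "body": {
  "increments": [
    {"xyz": [0, 0, -20], "roll": 0, "grip": 0},
    {"xyz": [0, 0, -40], "roll": 0, "grip": 0},
    {"xyz": [0, 0, -40], "roll": -0.047, "grip": 0},
    {"xyz": [0, 0, -40], "roll": -0.047, "grip": 0},
    {"xyz": [0, 0, -20], "roll": 0, "grip": 0}
  ]
}}

```text
time_s: 36.47
position: [0.4672, 0.3763, 0.1696]
tcp_rot: [[0.998, -0.067, 0.007], [-0.067, -0.998, 0.004], [0.006, -0.004, -1.0]]
force: [1.5, 0.6, 0.5]
opening: 0.167
grasp_force: 29.9
```

Emit:
{"method": "move_arm", "body": {
  "increments": [
    {"xyz": [4.7, 37.8, 0], "roll": 0, "grip": 0},
    {"xyz": [4.7, 37.8, 0], "roll": 0, "grip": 0},
    {"xyz": [4.7, 37.8, 0], "roll": 0, "grip": 0},
    {"xyz": [4.7, 37.8, 0], "roll": 0, "grip": 0},
    {"xyz": [4.7, 37.8, 0], "roll": 0, "grip": 0}
  ]
}}

```text
time_s: 36.88
position: [0.4753, 0.1835, 0.1648]
tcp_rot: [[0.998, -0.068, 0.0], [-0.068, -0.998, 0.0], [0.0, -0.0, -1.0]]
force: [1.5, 0.5, -1.1]
opening: 0.168
grasp_force: 29.9
```

Emit:
{"method": "move_arm", "body": {
  "increments": [
    {"xyz": [4.7, 37.8, 0], "roll": 0, "grip": 0},
    {"xyz": [4.7, 37.8, 0], "roll": 0, "grip": 0},
    {"xyz": [4.7, 37.8, 0], "roll": 0, "grip": 0},
    {"xyz": [4.7, 37.8, 0], "roll": 0, "grip": 0},
    {"xyz": [4.7, 37.8, 0], "roll": 0, "grip": 0}
  ]
}}

```text
time_s: 37.3
position: [0.4859, -0.007, 0.1648]
tcp_rot: [[0.998, -0.068, 0.0], [-0.068, -0.998, 0.0], [0.0, -0.0, -1.0]]
force: [-0.5, -0.0, -0.6]
opening: 0.168
grasp_force: 29.9
```

Emit:
{"method": "move_arm", "body": {
  "increments": [
    {"xyz": [4.7, 37.8, 0], "roll": 0, "grip": 0},
    {"xyz": [4.7, 37.8, 0], "roll": 0, "grip": 0},
    {"xyz": [4.7, 37.8, 0], "roll": 0, "grip": 0},
    {"xyz": [4.7, 37.8, 0], "roll": 0, "grip": 0},
    {"xyz": [4.7, 37.8, 0], "roll": 0, "grip": 0}
  ]
}}

```text
time_s: 37.72
position: [0.4963, -0.1973, 0.1647]
tcp_rot: [[0.998, -0.069, 0.0], [-0.069, -0.998, 0.0], [0.0, -0.0, -1.0]]
force: [1.3, -0.4, -0.1]
opening: 0.17
grasp_force: 29.9
```

Emit:
{"method": "move_arm", "body": {
  "increments": [
    {"xyz": [0, 0, 0], "roll": 0, "grip": 0},
    {"xyz": [0, 0, 0], "roll": 0, "grip": 0},
    {"xyz": [0, 0, 40], "roll": 0, "grip": 0},
    {"xyz": [0, 0, 40], "roll": 0, "grip": 0},
    {"xyz": [0, 0, 0], "roll": 0, "grip": 0}
  ]
}}

```text
time_s: 38.13
position: [0.4912, -0.1907, 0.0774]
tcp_rot: [[0.998, -0.068, -0.015], [-0.067, -0.998, 0.01], [-0.016, -0.009, -1.0]]
force: [-1.8, 1.9, -0.6]
opening: 0.169
grasp_force: 29.9
```

Emit:
{"method": "move_arm", "body": {
  "increments": [
    {"xyz": [0, 0, 0], "roll": 0, "grip": 0},
    {"xyz": [0, 0, 0], "roll": 0, "grip": 0}
  ]
}}

```text
time_s: 38.3
position: [0.4973, -0.1947, 0.0858]
tcp_rot: [[0.998, -0.067, 0.001], [-0.067, -0.998, -0.0], [0.001, 0.0, -1.0]]
force: [-0.1, -1.0, -0.5]
opening: 0.168
grasp_force: 29.9
```

Emit:
{"method": "move_arm", "body": {
  "increments": [
    {"xyz": [0, 0, 30], "roll": 0, "grip": 0},
    {"xyz": [0, 0, 25], "roll": 0, "grip": 0},
    {"xyz": [0, 0, 15], "roll": 0, "grip": 0},
    {"xyz": [0, 0, 6.5], "roll": 0, "grip": 0},
    {"xyz": [0, 0, 0], "roll": 0, "grip": 0}
  ]
}}

```text
time_s: 38.72
position: [0.4977, -0.1956, 0.0094]
tcp_rot: [[0.998, -0.068, 0.002], [-0.068, -0.998, -0.001], [0.002, 0.001, -1.0]]
force: [0.2, 0.1, 0.2]
opening: 0.173
grasp_force: 29.9
```

Emit:
{"method": "move_arm", "body": {
  "increments": [
    {"xyz": [0, 0, 0], "roll": 0, "grip": 0},
    {"xyz": [0, 0, 0], "roll": 0, "grip": 28},
    {"xyz": [0, 0, 0], "roll": 0, "grip": 28},
    {"xyz": [0, 0, 0], "roll": 0, "grip": 28},
    {"xyz": [0, 0, -15], "roll": 0, "grip": 28}
  ]
}}

```text
time_s: 39.13
position: [0.4957, -0.1949, 0.0222]
tcp_rot: [[0.998, -0.069, -0.003], [-0.069, -0.998, 0.002], [-0.003, -0.002, -1.0]]
force: [0.2, 0.3, -0.4]
opening: 0.274
grasp_force: 0.0
```

Emit:
{"method": "move_arm", "body": {
  "increments": [
    {"xyz": [0, 0, -40], "roll": 0, "grip": 28},
    {"xyz": [0, 0, -40], "roll": 0, "grip": 100},
    {"xyz": [0, 0, -40], "roll": 0, "grip": 100},
    {"xyz": [0, 0, -40], "roll": 0, "grip": 100},
    {"xyz": [0, 0, -20], "roll": 0, "grip": 100}
  ]
}}

```text
time_s: 39.55
position: [0.4986, -0.1966, 0.2085]
tcp_rot: [[0.998, -0.069, 0.007], [-0.068, -0.998, -0.005], [0.008, 0.004, -1.0]]
force: [0.3, 0.1, -0.2]
opening: 0.5
grasp_force: 0.0
```

Emit:
{"method": "move_arm", "body": {
  "increments": [
    {"xyz": [-12, -37.6, 0], "roll": 0, "grip": 100},
    {"xyz": [-12, -37.6, 0], "roll": 0, "grip": 100},
    {"xyz": [-12, -37.6, 0], "roll": 0, "grip": 100},
    {"xyz": [-12, -37.6, 0], "roll": 0, "grip": 100},
    {"xyz": [-12, -37.6, 0], "roll": 0, "grip": 100}
  ]
}}

```text
time_s: 39.97
position: [0.4489, -0.0023, 0.2037]
tcp_rot: [[0.998, -0.07, 0.001], [-0.07, -0.998, -0.0], [0.001, 0.0, -1.0]]
force: [1.3, 0.1, -0.6]
opening: 0.879
grasp_force: 0.0
```

Emit:
{"method": "move_arm", "body": {
  "increments": [
    {"xyz": [-12, -37.6, 0], "roll": 0, "grip": 100},
    {"xyz": [0, 0, 0], "roll": 0, "grip": 100},
    {"xyz": [0, 0, 0], "roll": 0, "grip": 100},
    {"xyz": [0, 0, 0], "roll": 0, "grip": 100},
    {"xyz": [0, 0, 0], "roll": 0, "grip": 100}
  ]
}}

```text
time_s: 40.38
position: [0.4413, 0.0335, 0.2034]
tcp_rot: [[0.998, -0.07, 0.001], [-0.07, -0.998, -0.001], [0.001, 0.0, -1.0]]
force: [-0.4, 0.3, -0.0]
opening: 0.997
grasp_force: 0.0
```

```bash
python3 - <<'E'
from h import *
s=bot.read_state();print(s["position"],s["time_s"],np.array(s["tcp_rot"]).round(3).tolist())
M=T("wrist");im,d=bot.capture("wrist");save("w16.png",im)
for r in bot.trace("hemostat","wrist"):
    v,u=np.nonzero(r["mask"]);Q=onplane("wrist",np.c_[u,v],.004,M)[:,:2]*1000
    print(round(r["conf"],2),len(Q),Q.min(0).round(),Q.max(0).round())
    for x in range(380,540,8):
        q=Q[np.abs(Q[:,0]-x)<2.5][:,1]
        if len(q): print(x,q.min().round(),q.max().round(),((q.min()+q.max())/2).round(1))
E
```

```text
[0.4412789  0.03348897 0.2033845 ] 40.3833 [[0.998, -0.07, 0.001], [-0.07, -0.998, -0.001], [0.001, 0.0, -1.0]]
0.64 2069 [395.   3.] [532.  81.]
396 59.0 74.0 66.5
404 7.0 78.0 42.7
412 5.0 81.0 42.6
420 3.0 80.0 41.7
428 5.0 76.0 40.6
436 12.0 61.0 36.6
444 31.0 59.0 45.1
452 33.0 60.0 46.3
460 35.0 59.0 47.1
468 37.0 60.0 48.2
476 39.0 58.0 48.5
484 42.0 57.0 49.7
492 45.0 57.0 51.0
500 46.0 57.0 51.1
508 48.0 56.0 52.1
516 50.0 56.0 52.8
524 52.0 56.0 53.8
532 53.0 55.0 54.5
0.54 886 [ 415. -266.] [ 516. -252.]
420 -263.0 -254.0 -258.4
428 -263.0 -255.0 -258.9
436 -264.0 -255.0 -259.4
444 -265.0 -255.0 -259.9
452 -265.0 -255.0 -260.0
460 -264.0 -254.0 -259.2
468 -263.0 -254.0 -258.4
476 -261.0 -253.0 -257.3
484 -260.0 -254.0 -256.8
492 -259.0 -252.0 -255.5
500 -257.0 -252.0 -254.8
508 -256.0 -252.0 -254.2
516 -255.0 -254.0 -254.1
```

Emit:
{"method": "move_arm", "body": {
  "increments": [
    {"xyz": [21, -9.5, 25], "roll": 0, "grip": 100},
    {"xyz": [20.5, -9.5, 25], "roll": 0, "grip": 100},
    {"xyz": [0, 0, 35], "roll": -0.088, "grip": 100},
    {"xyz": [0, 0, 35], "roll": -0.088, "grip": 100},
    {"xyz": [0, 0, 30], "roll": 0, "grip": 100}
  ]
}}

```text
time_s: 40.9
position: [0.4837, 0.0495, 0.0511]
tcp_rot: [[0.994, 0.108, -0.0], [0.108, -0.994, -0.0], [-0.0, 0.0, -1.0]]
force: [-0.2, -0.2, -0.4]
opening: 0.999
grasp_force: 0.0
```

Emit:
{"method": "move_arm", "body": {
  "increments": [
    {"xyz": [0, 0, 25], "roll": 0, "grip": 100},
    {"xyz": [0, 0, 15], "roll": 0, "grip": 100},
    {"xyz": [0, 0, 7], "roll": 0, "grip": 100},
    {"xyz": [0, 0, 2.5], "roll": 0, "grip": 100},
    {"xyz": [0, 0, 0], "roll": 0, "grip": 100}
  ]
}}

```text
time_s: 41.32
position: [0.4835, 0.0499, 0.0033]
tcp_rot: [[0.994, 0.106, -0.0], [0.106, -0.994, -0.0], [-0.0, -0.0, -1.0]]
force: [0.2, 0.2, 0.6]
opening: 0.999
grasp_force: 0.0
```

Emit:
{"method": "move_arm", "body": {
  "increments": [
    {"xyz": [0, 0, 0], "roll": 0, "grip": 0},
    {"xyz": [0, 0, 0], "roll": 0, "grip": 0},
    {"xyz": [0, 0, 0], "roll": 0, "grip": 0},
    {"xyz": [0, 0, 0], "roll": 0, "grip": 0},
    {"xyz": [0, 0, 0], "roll": 0, "grip": 0}
  ]
}}

```text
time_s: 41.73
position: [0.4835, 0.0507, 0.0042]
tcp_rot: [[0.994, 0.107, 0.001], [0.107, -0.994, -0.0], [0.001, 0.0, -1.0]]
force: [0.3, 0.3, 0.1]
opening: 0.705
grasp_force: 0.0
```

Emit:
{"method": "move_arm", "body": {
  "increments": [
    {"xyz": [0, 0, 0], "roll": 0, "grip": 0},
    {"xyz": [0, 0, 0], "roll": 0, "grip": 0},
    {"xyz": [0, 0, 0], "roll": 0, "grip": 0}
  ]
}}

```text
time_s: 41.98
position: [0.4831, 0.0507, 0.0036]
tcp_rot: [[0.994, 0.107, 0.0], [0.107, -0.994, 0.0], [0.0, -0.0, -1.0]]
force: [0.4, -0.7, -0.1]
opening: 0.479
grasp_force: 0.0
```

Emit:
{"method": "move_arm", "body": {
  "increments": [
    {"xyz": [0, 0, 0], "roll": 0, "grip": 0},
    {"xyz": [0, 0, 0], "roll": 0, "grip": 0},
    {"xyz": [0, 0, 0], "roll": 0, "grip": 0},
    {"xyz": [0, 0, 0], "roll": 0, "grip": 0},
    {"xyz": [0, 0, 0], "roll": 0, "grip": 0}
  ]
}}

```text
time_s: 42.4
position: [0.4843, 0.0506, 0.0071]
tcp_rot: [[0.994, 0.107, 0.004], [0.107, -0.994, -0.001], [0.004, 0.001, -1.0]]
force: [-3.6, 0.5, 35.4]
opening: 0.101
grasp_force: 18.6
```

Emit:
{"method": "move_arm", "body": {
  "increments": [
    {"xyz": [0, 0, -10], "roll": 0, "grip": 0},
    {"xyz": [0, 0, -20], "roll": 0, "grip": 0},
    {"xyz": [0, 0, -20], "roll": 0, "grip": 0},
    {"xyz": [0, 0, -20], "roll": 0, "grip": 0},
    {"xyz": [0, 0, -20], "roll": 0, "grip": 0}
  ]
}}

```text
time_s: 42.82
position: [0.4827, 0.0507, 0.0943]
tcp_rot: [[0.994, 0.107, -0.001], [0.107, -0.994, 0.0], [-0.001, -0.0, -1.0]]
force: [0.5, 0.0, -0.3]
opening: 0.007
grasp_force: 0.0
```

Emit:
{"method": "move_arm", "body": {
  "increments": [
    {"xyz": [-14, 0, -36], "roll": 0, "grip": 100},
    {"xyz": [-14, 0, -36], "roll": 0, "grip": 100},
    {"xyz": [-14, 0, -36], "roll": 0, "grip": 100},
    {"xyz": [0, 0, 0], "roll": 0, "grip": 100},
    {"xyz": [0, 0, 0], "roll": 0, "grip": 100}
  ]
}}

```text
time_s: 43.23
position: [0.442, 0.0461, 0.2034]
tcp_rot: [[0.994, 0.107, 0.005], [0.107, -0.994, -0.001], [0.005, 0.001, -1.0]]
force: [0.2, 0.3, -0.6]
opening: 0.3
grasp_force: 0.0
```

Emit:
{"method": "move_arm", "body": {
  "increments": [
    {"xyz": [0, 0, 0], "roll": 0, "grip": 100},
    {"xyz": [0, 0, 0], "roll": 0, "grip": 100},
    {"xyz": [0, 0, 0], "roll": 0, "grip": 100},
    {"xyz": [0, 0, 0], "roll": 0, "grip": 100},
    {"xyz": [0, 0, 0], "roll": 0, "grip": 100}
  ]
}}

```text
time_s: 43.65
position: [0.441, 0.0462, 0.2005]
tcp_rot: [[0.994, 0.107, -0.002], [0.107, -0.994, 0.0], [-0.002, -0.001, -1.0]]
force: [1.3, 0.2, -0.0]
opening: 0.68
grasp_force: 0.0
```

```bash
cat >>h.py <<'E'
def hemo(name,x0=370,x1=560,ym=-30):
    s=bot.read_state();print(s["position"],s["time_s"],np.array(s["tcp_rot"]).round(3).tolist())
    M=T("wrist");im,d=bot.capture("wrist");save(name,im)
    for r in bot.trace("hemostat","wrist"):
        v,u=np.nonzero(r["mask"]);Q=onplane("wrist",np.c_[u,v],.004,M)[:,:2]*1000
        print(round(r["conf"],2),len(Q),Q.min(0).round(),Q.max(0).round())
        if Q[:,1].mean()<ym: continue
        P=cloud("wrist",r["mask"],d,M);print("z",(np.percentile(P[:,2],[5,50,95])*1000).round(1))
        for x in range(x0,x1,8):
            q=Q[np.abs(Q[:,0]-x)<2.5][:,1]
            if len(q): print(x,q.min().round(),q.max().round(),((q.min()+q.max())/2).round(1),end=" | ")
        print()
        # fit 78-wide box: heading where x_h extent & length match
        for psi in range(-10,31,2):
            a=np.radians(psi);xh=Q@[np.sin(a),-np.cos(a)];yh=Q@[np.cos(a),np.sin(a)]
            O=(xh.max()+xh.min())/2*np.array([np.sin(a),-np.cos(a)])+(yh.max()+yh.min())/2*np.array([np.cos(a),np.sin(a)])
            i=yh.argmax();tx=xh[yh>yh.max()-4].mean()-(xh.max()+xh.min())/2
            print(psi,"w",np.ptp(xh).round(),"l",np.ptp(yh).round(),"O",O.round(),"tipx",tx.round(1),end=" | ")
        print()
E
python3 -c "
from h import *
hemo('w17.png')"
```

```text
[0.44103802 0.04621956 0.20046862] 43.65 [[0.994, 0.107, -0.002], [0.107, -0.994, 0.0], [-0.002, -0.001, -1.0]]
0.84 1949 [396.   5.] [533.  81.]
z [0.7 3.1 5.6]
394 63.0 72.0 67.5 | 402 10.0 79.0 44.5 | 410 6.0 81.0 43.3 | 418 5.0 81.0 43.0 | 426 6.0 78.0 42.2 | 434 12.0 61.0 36.9 | 442 31.0 60.0 45.5 | 450 33.0 60.0 46.0 | 458 35.0 59.0 46.9 | 466 36.0 59.0 47.6 | 474 39.0 58.0 48.6 | 482 42.0 57.0 49.4 | 490 45.0 56.0 50.4 | 498 46.0 57.0 51.1 | 506 48.0 56.0 52.1 | 514 50.0 56.0 53.0 | 522 51.0 56.0 53.4 | 530 53.0 56.0 54.5 | 
-10 w 76.0 l 138.0 O [460.  35.] tipx -31.2 | -8 w 76.0 l 138.0 O [461.  37.] tipx -27.3 | -6 w 76.0 l 138.0 O [462.  38.] tipx -23.3 | -4 w 76.0 l 138.0 O [463.  40.] tipx -19.3 | -2 w 76.0 l 138.0 O [464.  41.] tipx -15.4 | 0 w 77.0 l 137.0 O [464.  43.] tipx -11.4 | 2 w 77.0 l 137.0 O [465.  45.] tipx -7.5 | 4 w 77.0 l 136.0 O [465.  46.] tipx -3.5 | 6 w 77.0 l 135.0 O [466.  48.] tipx 0.6 | 8 w 77.0 l 136.0 O [465.  50.] tipx 4.7 | 10 w 77.0 l 137.0 O [464.  52.] tipx 8.8 | 12 w 77.0 l 137.0 O [463.  53.] tipx 12.9 | 14 w 77.0 l 137.0 O [462.  55.] tip
[... 642 characters left out ...]
 l 21.0 O [607. 117.] tipx 77.4 | 2 w 182.0 l 20.0 O [604. 117.] tipx 71.2 | 4 w 182.0 l 19.0 O [601. 117.] tipx 51.6 | 6 w 182.0 l 19.0 O [598. 117.] tipx 3.1 | 8 w 182.0 l 26.0 O [598. 116.] tipx -50.4 | 10 w 182.0 l 32.0 O [598. 116.] tipx -69.0 | 12 w 181.0 l 38.0 O [599. 116.] tipx -75.5 | 14 w 180.0 l 44.0 O [599. 115.] tipx -78.5 | 16 w 179.0 l 50.0 O [599. 115.] tipx -80.2 | 18 w 178.0 l 56.0 O [599. 115.] tipx -81.1 | 20 w 177.0 l 62.0 O [599. 115.] tipx -81.4 | 22 w 175.0 l 68.0 O [600. 114.] tipx -81.4 | 24 w 173.0 l 74.0 O [600. 114.] tipx -81.2 | 26 w 171.0 l 79.0 O [600. 114.] tipx -80.9 | 28 w 169.0 l 85.0 O [601. 114.] tipx -80.2 | 30 w 166.0 l 90.0 O [601. 114.] tipx -79.3 |
```

Emit:
{"method": "move_arm", "body": {
  "increments": [
    {"xyz": [21.5, 1, 25], "roll": 0, "grip": 100},
    {"xyz": [21.5, 0, 25], "roll": 0, "grip": 100},
    {"xyz": [0, 0, 38], "roll": 0, "grip": 100},
    {"xyz": [0, 0, 38], "roll": 0, "grip": 100},
    {"xyz": [0, 0, 30], "roll": 0, "grip": 100}
  ]
}}

```text
time_s: 44.17
position: [0.484, 0.0498, 0.0432]
tcp_rot: [[0.994, 0.107, -0.001], [0.107, -0.994, 0.0], [-0.001, -0.0, -1.0]]
force: [-0.0, 0.8, 0.7]
opening: 0.99
grasp_force: 0.0
```

Emit:
{"method": "move_arm", "body": {
  "increments": [
    {"xyz": [0, 0, 20], "roll": 0, "grip": 100},
    {"xyz": [0, 0, 13], "roll": 0, "grip": 100},
    {"xyz": [0, 0, 5], "roll": 0, "grip": 100},
    {"xyz": [0, 0, 3], "roll": 0, "grip": 100},
    {"xyz": [0, 0, 0], "roll": 0, "grip": 100}
  ]
}}

```text
time_s: 44.58
position: [0.4843, 0.0497, 0.0043]
tcp_rot: [[0.994, 0.107, -0.0], [0.107, -0.994, 0.0], [-0.0, -0.0, -1.0]]
force: [-0.9, -0.0, 0.3]
opening: 0.998
grasp_force: 0.0
```

Emit:
{"method": "move_arm", "body": {
  "increments": [
    {"xyz": [0, 0, 1], "roll": 0, "grip": 100},
    {"xyz": [0, 0, 0], "roll": 0, "grip": 100},
    {"xyz": [0, 0, 0], "roll": 0, "grip": 100},
    {"xyz": [0, 0, 0], "roll": 0, "grip": 100}
  ]
}}

```text
time_s: 44.92
position: [0.4847, 0.0497, 0.0043]
tcp_rot: [[0.994, 0.107, 0.002], [0.107, -0.994, -0.0], [0.002, 0.0, -1.0]]
force: [0.1, 0.4, -0.3]
opening: 1.0
grasp_force: 0.0
```

Emit:
{"method": "move_arm", "body": {
  "increments": [
    {"xyz": [0, 0, 2], "roll": 0, "grip": 100},
    {"xyz": [0, 0, 1], "roll": 0, "grip": 100},
    {"xyz": [0, 0, 0], "roll": 0, "grip": 60},
    {"xyz": [0, 0, 0], "roll": 0, "grip": 60},
    {"xyz": [0, 0, 0], "roll": 0, "grip": 60}
  ]
}}

```text
time_s: 45.33
position: [0.4841, 0.0498, 0.0005]
tcp_rot: [[0.994, 0.107, -0.0], [0.107, -0.994, 0.0], [-0.0, -0.0, -1.0]]
force: [-0.7, 0.1, 1.2]
opening: 0.855
grasp_force: 0.0
```

Emit:
{"method": "move_arm", "body": {
  "increments": [
    {"xyz": [0, 0, 0], "roll": 0, "grip": 45},
    {"xyz": [0, 0, 0], "roll": 0, "grip": 45},
    {"xyz": [0, 0, 0], "roll": 0, "grip": 45},
    {"xyz": [0, 0, 0], "roll": 0, "grip": 45},
    {"xyz": [0, 0, 0], "roll": 0, "grip": 45}
  ]
}}

```text
time_s: 45.75
position: [0.4842, 0.0498, 0.0006]
tcp_rot: [[0.994, 0.107, 0.0], [0.107, -0.994, 0.0], [0.0, -0.0, -1.0]]
force: [0.6, -0.5, -0.3]
opening: 0.496
grasp_force: 0.0
```

Emit:
{"method": "move_arm", "body": {
  "increments": [
    {"xyz": [0, 0, 0], "roll": 0, "grip": 0},
    {"xyz": [0, 0, 0], "roll": 0, "grip": 0},
    {"xyz": [0, 0, 0], "roll": 0, "grip": 0}
  ]
}}

```text
time_s: 46.0
position: [0.484, 0.0497, 0.0006]
tcp_rot: [[0.994, 0.107, -0.0], [0.107, -0.994, 0.0], [-0.0, -0.0, -1.0]]
force: [-0.5, 0.4, -0.5]
opening: 0.397
grasp_force: 28.6
```

Emit:
{"method": "move_arm", "body": {
  "increments": [
    {"xyz": [0, 0, 0], "roll": 0, "grip": 0},
    {"xyz": [0, 0, 0], "roll": 0, "grip": 0},
    {"xyz": [0, 0, -5], "roll": 0, "grip": 0},
    {"xyz": [0, 0, -10], "roll": 0, "grip": 0},
    {"xyz": [0, 0, -15], "roll": 0, "grip": 0}
  ]
}}

```text
time_s: 46.42
position: [0.4835, 0.0498, 0.0306]
tcp_rot: [[0.994, 0.107, -0.002], [0.107, -0.994, 0.0], [-0.002, -0.001, -1.0]]
force: [-0.3, 0.2, 0.1]
opening: 0.4
grasp_force: 28.6
```

Emit:
{"method": "move_arm", "body": {
  "increments": [
    {"xyz": [0, 0, -20], "roll": 0, "grip": 0},
    {"xyz": [0, 0, -20], "roll": 0, "grip": 0},
    {"xyz": [0, 0, -20], "roll": 0, "grip": 0},
    {"xyz": [0, 0, -10], "roll": 0, "grip": 0},
    {"xyz": [0, 0, 0], "roll": 0, "grip": 0}
  ]
}}

```text
time_s: 46.83
position: [0.486, 0.0497, 0.1035]
tcp_rot: [[0.994, 0.107, 0.006], [0.107, -0.994, -0.001], [0.006, 0.001, -1.0]]
force: [0.7, 0.1, -0.3]
opening: 0.403
grasp_force: 28.6
```

Emit:
{"method": "move_arm", "body": {
  "increments": [
    {"xyz": [0, 0, 0], "roll": 0.093, "grip": 0},
    {"xyz": [0, 0, 0], "roll": 0.093, "grip": 0},
    {"xyz": [0, 0, 0], "roll": 0.093, "grip": 0},
    {"xyz": [11, 26.6, 0], "roll": 0, "grip": 0},
    {"xyz": [11, 26.6, 0], "roll": 0, "grip": 0}
  ]
}}

```text
time_s: 47.25
position: [0.4958, -0.0057, 0.1002]
tcp_rot: [[0.986, -0.168, -0.002], [-0.168, -0.986, 0.001], [-0.002, -0.0, -1.0]]
force: [1.5, 0.1, 0.5]
opening: 0.4
grasp_force: 28.6
```

Emit:
{"method": "move_arm", "body": {
  "increments": [
    {"xyz": [11, 26.6, 0], "roll": 0, "grip": 0},
    {"xyz": [11, 26.6, 0], "roll": 0, "grip": 0},
    {"xyz": [11, 26.6, 0], "roll": 0, "grip": 0},
    {"xyz": [11, 26.6, 0], "roll": 0, "grip": 0},
    {"xyz": [0, 0, 0], "roll": 0, "grip": 0}
  ]
}}

```text
time_s: 47.67
position: [0.5247, -0.1243, 0.1007]
tcp_rot: [[0.985, -0.175, 0.005], [-0.175, -0.985, -0.004], [0.005, 0.003, -1.0]]
force: [1.1, -0.4, 0.2]
opening: 0.401
grasp_force: 28.6
```

Emit:
{"method": "move_arm", "body": {
  "increments": [
    {"xyz": [0, 0, 0], "roll": 0, "grip": 0},
    {"xyz": [0, 0, 30], "roll": 0, "grip": 0},
    {"xyz": [0, 0, 25], "roll": 0, "grip": 0},
    {"xyz": [0, 0, 0], "roll": 0, "grip": 0},
    {"xyz": [0, 0, 0], "roll": 0, "grip": 0}
  ]
}}

```text
time_s: 48.08
position: [0.52, -0.1169, 0.0445]
tcp_rot: [[0.985, -0.17, -0.005], [-0.17, -0.986, 0.002], [-0.005, -0.001, -1.0]]
force: [-0.1, -0.2, 0.1]
opening: 0.397
grasp_force: 28.6
```

```bash
python3 - <<'E'
from h import *
s=bot.read_state();print(s["position"],s["opening"],np.array(s["tcp_rot"]).round(3).tolist())
M=T("wrist");im,d=bot.capture("wrist");save("w18.png",im)
for r in bot.trace("hemostat","wrist"):
    P=cloud("wrist",r["mask"],d,M)*1000;P=P[(P[:,2]>30)&(P[:,2]<80)]
    if len(P)>20: print(round(r["conf"],2),len(P),P.min(0).round(),P.max(0).round())
E
```

```text
[ 0.52002434 -0.11689196  0.04447939] 0.3970189674859104 [[0.985, -0.17, -0.005], [-0.17, -0.986, 0.002], [-0.005, -0.001, -1.0]]
0.77 3796 [ 454. -139.   40.] [570. -76.  52.]
0.31 57 [ 459. -148.   41.] [570. -85.  78.]
0.25 229 [651. -99.  30.] [655. -80.  38.]
```

Emit:
{"method": "move_arm", "body": {
  "increments": [
    {"xyz": [0, 0, 15], "roll": 0, "grip": 0},
    {"xyz": [0, 0, 13], "roll": 0, "grip": 0},
    {"xyz": [0, 0, 8], "roll": 0, "grip": 0},
    {"xyz": [0, 0, 3], "roll": 0, "grip": 0},
    {"xyz": [0, 0, 0], "roll": 0, "grip": 0}
  ]
}}

```text
time_s: 48.6
position: [0.5221, -0.1186, 0.0068]
tcp_rot: [[0.985, -0.17, 0.0], [-0.17, -0.985, 0.0], [0.0, -0.0, -1.0]]
force: [-1.0, -0.7, -0.1]
opening: 0.399
grasp_force: 28.6
```

Emit:
{"method": "move_arm", "body": {
  "increments": [
    {"xyz": [0, 0, 0], "roll": 0, "grip": 0},
    {"xyz": [0, 0, 0], "roll": 0, "grip": 0}
  ]
}}

```text
time_s: 48.77
position: [0.5225, -0.1189, 0.0073]
tcp_rot: [[0.985, -0.171, 0.001], [-0.171, -0.985, -0.001], [0.001, 0.0, -1.0]]
force: [0.4, -0.1, -0.3]
opening: 0.4
grasp_force: 28.6
```

Emit:
{"method": "move_arm", "body": {
  "increments": [
    {"xyz": [0, 0, 2], "roll": 0, "grip": 0},
    {"xyz": [0, 0, 1], "roll": 0, "grip": 0},
    {"xyz": [0, 0, 0], "roll": 0, "grip": 48},
    {"xyz": [0, 0, 0], "roll": 0, "grip": 48},
    {"xyz": [0, 0, 0], "roll": 0, "grip": 48}
  ]
}}

```text
time_s: 49.18
position: [0.522, -0.1188, 0.0036]
tcp_rot: [[0.985, -0.171, 0.0], [-0.171, -0.985, -0.0], [0.0, 0.0, -1.0]]
force: [0.1, -0.2, -0.7]
opening: 0.472
grasp_force: 0.0
```

Emit:
{"method": "move_arm", "body": {
  "increments": [
    {"xyz": [0, 0, 0], "roll": 0, "grip": 48},
    {"xyz": [0, 0, -10], "roll": 0, "grip": 48},
    {"xyz": [0, 0, -20], "roll": 0, "grip": 48},
    {"xyz": [0, 0, -40], "roll": 0, "grip": 48},
    {"xyz": [0, 0, -40], "roll": 0, "grip": 48}
  ]
}}

```text
time_s: 49.6
position: [0.5206, -0.1182, 0.1141]
tcp_rot: [[0.985, -0.171, -0.004], [-0.171, -0.985, 0.002], [-0.004, -0.001, -1.0]]
force: [-0.3, -0.7, 0.5]
opening: 0.483
grasp_force: 0.0
```

Emit:
{"method": "move_arm", "body": {
  "increments": [
    {"xyz": [-13, 10, -35], "roll": 0, "grip": 48},
    {"xyz": [-13, 15, -35], "roll": 0, "grip": 48},
    {"xyz": [-13, 15, -35], "roll": 0, "grip": 48},
    {"xyz": [-13, 15, -35], "roll": 0, "grip": 48},
    {"xyz": [-13, 15, -35], "roll": 0, "grip": 48}
  ]
}}

```text
time_s: 50.02
position: [0.4445, -0.1765, 0.291]
tcp_rot: [[0.985, -0.17, 0.0], [-0.17, -0.985, -0.0], [0.0, 0.0, -1.0]]
force: [0.9, -0.6, -0.6]
opening: 0.481
grasp_force: 0.0
```

Emit:
{"method": "move_arm", "body": {
  "increments": [
    {"xyz": [0, 0, 0], "roll": -0.085, "grip": 48},
    {"xyz": [0, 0, 0], "roll": -0.085, "grip": 48},
    {"xyz": [0, 0, 0], "roll": 0, "grip": 48},
    {"xyz": [0, 0, 0], "roll": 0, "grip": 48},
    {"xyz": [0, 0, 0], "roll": 0, "grip": 48}
  ]
}}

```text
time_s: 50.43
position: [0.4456, -0.1763, 0.2884]
tcp_rot: [[1.0, -0.003, -0.001], [-0.003, -1.0, 0.0], [-0.001, -0.0, -1.0]]
force: [-0.2, 0.3, 0.2]
opening: 0.48
grasp_force: 0.0
```

```bash
python3 - <<'E'
from h import *
s=bot.read_state();print(s["position"],s["time_s"],s["opening"])
gauge(name="w19.png")
im,d=bot.capture("wrist")
save("w19c.png",cv2.resize(im[:300,:],(800,375)))
gauge("side")
E
```

```text
[ 0.44560442 -0.17625031  0.28842085] 50.4333 0.48021557514570357
red [292, 161, 5, 11, 33] ztop 178 median [ 704.1 -269.3  176.1] mid [ 704.2 -270.4] ext [12.2  9.6]
red [291, 173, 9, 4, 33] ztop 140 median [ 701.6 -264.7  138.4] mid [ 702.3 -265.1] ext [23.4 16. ]
red [267, 196, 8, 8, 38] ztop 88 median [ 754.2 -166.7   86. ] mid [ 755.5 -172.8] ext [18.4 25.9]
red [232, 212, 22, 11, 165] ztop 79 median [795.4 -34.3  76.7] mid [794.  -18.8] ext [58.7 93.7]
red [266, 272, 12, 17, 127] ztop 45 median [624.3 223.1  44.4] mid [624.2 222.4] ext [14.  13.5]
yel [261, 249, 11, 17, 153] ztop 63 median [663.8 141.8  61.6] mid [663.4 141.9] ext [21.7  8.4]
blu [111, 46, 18, 15, 166] ztop 547 median [936.4 210.4 544.4] mid [939.7 196.7] ext [19.1 43.3]
blu [209, 211, 19, 10, 113] ztop 79 median [865.1 -27.5  77.3] mid [869.2 -31.6] ext [52.7 55.2]
blu [271, 245, 15, 6, 73] ztop 33 median [657.8  59.6  32.2] mid [659.9  59.1] ext [35.8 37.3]
blu [282, 285, 5, 7, 25] ztop 15 median [590.7 222.4  13.5] mid [592.  221.4] ext [11.8  9.7]
```

View pics/w19c.png

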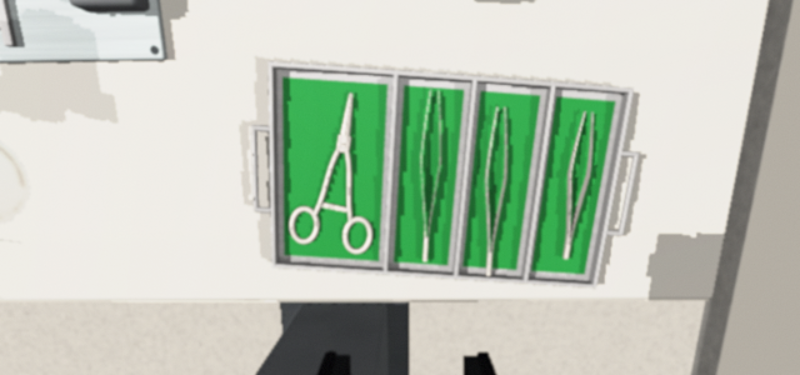

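```bash
python3 - <<'E'
from h import *
M=T("wrist");im,d=bot.capture("wrist")
for r in bot.trace("forceps_a","wrist"):
    v,u=np.nonzero(r["mask"]);Q=onplane("wrist",np.c_[u,v],.008,M)[:,:2]*1000
    P=cloud("wrist",r["mask"],d,M)*1000
    lo=P[P[:,0]<np.percentile(P[:,0],15)];hi=P[P[:,0]>np.percentile(P[:,0],85)]
    print(round(r["conf"],2),Q.min(0).round(),Q.max(0).round(),"z near",np.percentile(lo[:,2],[50,95]).round(1),"z far",np.percentile(hi[:,2],[50,95]).round(1))
H,S,V=cv2.split(cv2.cvtColor(im,cv2.COLOR_RGB2HSV));g=((H>45)&(H<80)&(S>120)).astype(np.uint8)
g=cv2.morphologyEx(g,cv2.MORPH_CLOSE,np.ones((5,5)))
v,u=np.nonzero(g);Q=onplane("wrist",np.c_[u,v],.003,M)[:,:2]*1000
for y in(-195,-258,-325): q=Q[np.abs(Q[:,1]-y)<22];print(y,q.min(0).round(),q.max(0).round())
E
```

```text
0.87 [ 411. -265.] [ 551. -247.] z near [ 9.5 11.2] z far [ 7.7 10.7]
0.72 [610. 149.] [644. 161.] z near [12.9 14.4] z far [12.4 14.2]
0.6 [ 426. -340.] [ 545. -320.] z near [ 9.5 11.6] z far [ 7.5 10.1]
-195 [  -2. -217.] [ 576. -173.]
-258 [ 282. -280.] [ 571. -236.]
-325 [ 411. -347.] [ 567. -303.]
```

```bash
python3 -c "
from rig import bot
print(bot.hand_in())"
```

```text
the job is handed in; nothing more can be done
None
```

The job is handed in at about 50 s of the 210 s allowed. The red marker stands level with the blue tab to within my measurement, after a hold of over a second, and the slide is home. All four instruments lie flat with jaws or points away from the robot: the hemostat in the wide bay and each forceps in its own narrow bay. My first hemostat grasp slipped off without moving it and the second held. The forceps in bay 3 lies close to the near wall of its bay.

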